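# Reset the wire stand: spool off, leg to the mark, cam lever closed

## Robot

A 7-joint arm with a two-finger parallel gripper is mounted at the origin on a cart in front of the work surface, level with it; the furniture and walls round the work are solid. World frame = base frame: x ahead of the robot, y to its left, z up, the work surface at z = 0. Lengths are in m, angles in rad, forces in N, time in s.
With the tool pointing down it reaches from about 0.4 to 0.875 m from the base axis. Payload 19.3 kg.
Tool frame: the origin (TCP) lies on the front face of the gripper's body, between the roots of the fingers; the fingertips stand 73 mm ahead of it and the grasp point (between the pads) lies 54 mm ahead of it; z points along the fingers, y is the direction in which the jaws open and shut (so a half turn about z gives the same grasp; the last joint's range is limited). The gripper opens to 85 mm and grips with 20 to 120 N. Pads are 22 mm wide; open, the fingers measure 114 mm over their backs; the gripper's body (76 mm by 85 mm) begins 54 mm behind the grasp point. The pads swing forward as they close: fully open they stand 13 mm farther back than shut.
Start: joints at [-1.272, 0.521, -0.036, 1.599, 0.021, 1.021, -0.113], TCP at [0.225, 0.583, 0.304] pointing down, gripper open.
Joint ranges: [-2.91, 2.91], [-0.3, 2.13], [-1.5, 1.42], [0.17, 2.43], [-1.26, 4.41], [0.16, 1.93], [-2.52, 2.52]. Speed limits (rad/s): [1.89, 1.89, 2.39, 2.39, 3.01, 3.01, 3.01].

## Interface

Orientations are given as [roll, pitch, yaw] about the fixed x, y, z axes, in that order (R = Rz(yaw) Ry(pitch) Rx(roll)).
In Python, from workcell import bot gives the robot as it stands.
- The arm moves only by the shell command python3 -m crank 'ROWS' [OPENING] [FORCE]. ROWS is a JSON object of lists of equal length, an entry for each row: "travel": the shift along the world's x, y, z in cm, a list of three; "rot": the turn, a rotation vector about the world's x, y, z in degrees, a list of three. A call has 1 to 8 rows; each row is the pose to reach, as a shift and turn from the pose commanded when the call began; what a row does not reach only later rows make up. A row lasts 1/10 s, in which the tool goes at most 50 mm and 8.59 degrees, less where a joint would pass 70% of its speed; a pose out of reach is approached as far as the arm can. A call with a gripper value outside its range is refused whole. OPENING is the opening, from -1 (shut) to 1 (fully open), so that 0 is half open, set as the call begins (- or left out, the last holds). The fingers move at their own pace and stop on an object; FORCE is the grip in N (left out, the last holds). Time passes only in rows, so rows that repeat a pose let the fingers close. It gives the time, the measured TCP pose, the force and the opening at its end, in the units of the state.
- bot.observe(): the state, without advancing time (a new reading comes with each control period).
- bot.grab_frame(name): name is "scene" or "top" or "wrist"; returns the picture (480x640x3 uint8, red, green, blue); there is no depth.
- bot.camera_model(name): a dict with "fx", "fy", "cx", "cy" (pixels), "R" (3x3) and "t" (3): a world point X has camera coordinates R X + t. Camera axes: x right, y down, z forward; pixel columns grow to the right and rows downward; lengths in m; the calibration is good to about 2 mm. The wrist camera is an equidistant fisheye: a pixel r from the principal point sees the ray r / f radians off the axis. A picture is of the moment at which its call begins: read the wrist's pose just before it. camera_model takes no time and is no camera call; for the wrist camera it gives the pose at the moment of the call.
- bot.job_done(): hands the job in, once; it reports no verdict.
Trained networks look in the newest picture that a camera, given by its name, has taken for a name from the list of things; names that differ only in an ending like _2 or _b are one class to them, and where a whole thing is asked for, a point or a joint stands for the part that bears it (a point fixed in the world has none). Each returns a list of dicts, best first, with "conf" (0 to 1); they miss things now and then, are a little off and sometimes report something else, mostly with a low value. They report only what shows in the picture. A call takes as long as a camera call. They do not tell look-alikes from the thing itself.
- bot.silhouettes(camera, thing): "pixels" (480x640 bool, what is visible of it) and "box" ([centre column, centre row, width, height] in pixels, round what is visible of it).
The state is a dict: "clock": time; "qpos": joint angles; "qd": joint speeds; "joint_efforts": joint torques, N m; "position": TCP position; "tool_rot": TCP orientation; "force": force on the tool from outside, world axes, zero at the start; "moment": the same for the moment, N m; "grip_width": finger opening in m.
Only numpy, scipy, OpenCV 4.12 (cv2) and the standard library are available. Lean on these libraries where they do the work, as an engineer would, in place of code of your own. Each camera call takes 0.05 s, during which the arm holds its last target.

## Task

Get the wire stand ready for the next spool: lift the used spool of copper wire straight up off the spindle and stand it upright on the worktop, clear of the stand's foot. Then grip the grey turntable by its rim, raise it until the orange ring on the leg has just come out of the black lock collar, and, still holding it at that height, turn the hand so that a finger sweeps the red cam lever round to its closed stop. Finish while holding: keep the turntable gripped at the orange mark with the lever closed, do not let go, and leave the things lying around alone.

Things in the scene. Friction and masses are not known exactly. Their poses are not given: they have to be found in the camera images.
- wire_stand: Wire-spool stand fixed to the worktop: round grey foot 132 mm across and 24 mm high, aluminium sleeve 34 mm across, black lock collar with its mouth (top face) 90 mm above the worktop, 45 mm across. Origin on the worktop on the stand's vertical axis, z up. Leg, turntable, spindle and cam-lever pivot all share this vertical axis. With the lever open its arm points along the stand's +x.
- leg (a joint): Sliding leg, an aluminium tube 22 mm across, in m: 0 = fully down (at the start), grows upward to 0.070. 0.035 = orange mark: the lower edge of the 3 mm high orange ring is level with the top face of the black collar. Two thin black rings lower down are marks for other spools. With the lever open the leg, about 3.5 N with the turntable, sinks back by itself when let go.
- turntable: Grey round turntable on top of the leg, 56 mm across and 14 mm thick, turns freely about the vertical axis, so a hand gripping its rim can turn about that axis without moving the leg. Origin at the centre of its underside, z up; the underside is 110 mm above the worktop with the leg fully down. A steel spindle 12 mm across stands in its middle, its tip 42 mm above the turntable's underside.
- orange_ring (a point): Centre of the lower edge of the orange ring on the leg; at the start it is 35 mm below the collar mouth, hidden in the sleeve.
- collar_mouth (a point): Centre of the top face of the black lock collar, 90 mm above the worktop.
- cam_lever (a joint): Cam lever in rad: 0 = open, grows counter-clockwise seen from above to the closed stop at 0.87 (50 degrees), where its arm meets a small steel pin on the collar. It turns about the stand's vertical axis, stays where it is left, and takes about 4 N at the handle.
- lever_handle (a point): Centre of the red upright grip of the cam lever: a flat paddle 18 mm in the radial direction, 8 mm thick and 50 mm high, centred 43.5 mm from the stand's axis (so it begins 34.5 mm from the axis) and 131 mm above the worktop (from 106 to 156 mm). It does not rise with the leg. A finger gripping the 56 mm turntable passes through its circle. A dark arm 71 to 80 mm above the worktop joins it to the ring round the collar.
- spool_center (a point): Centre, half-way up, of the spool: two black flanges 63 mm across and 4 mm thick with copper wire 51 mm across between them, 26 mm high in all, 0.10 to 0.19 kg, with a 16 mm bore. Its z axis is the spool's axis. At the start it sits on the turntable with the spindle through its bore; the spindle's tip stands 2 mm above it.
- dropper_1: Bystander: dropper bottle with a blue cap, 33 mm across, 85 mm high, standing; origin under its centre.
- vial_3: Bystander: vial with a red cap, 23 mm across, 60 mm high, standing; origin under its centre.
- tape_roll: Bystander: roll of beige tape lying flat, 96 mm across, 25 mm high; origin under its centre.
- forceps_1: Bystander: steel forceps lying flat, 118 mm long along their y, 14 mm wide, 11 mm high; origin under the centre.
Things that resemble listed ones, but are neither listed nor needed, are in the scene too. Of the things that look like the part that bears spool_center, the largest one is meant.

How it is judged:
By the outcome, as a careful person would: the job done as asked, in the order asked, and still so for the second after the job is handed in, while the arm keeps its last pose, push and grip.
It also fails if it takes over 61 s, if anything falls off the work surface, if the arm or the gripper's body presses on something with over 40 N, if the wrist force passes 120 N, or if a joint passes its speed limit or range.

## Working session

There is one attempt and no reset: what is moved stays moved. The work goes in short steps, Python scripts to look and compute and a shell command to move; the robot and the scene stay as the last step left them, time stands still between calls to the robot, and variables do not carry over. Pictures are saved under pics/ and viewed, and the job is handed in when it is done.

```bash
ls; mkdir -p pics; python3 - <<'E'
from workcell import bot
import cv2
print(bot.observe())
for n in ["scene","top","wrist"]:
    im=bot.grab_frame(n); cv2.imwrite(f"pics/{n}0.png",im[:,:,::-1]); m=bot.camera_model(n); print(n,m)
E
```

```text
pics
{'clock': 0.0, 'qpos': array([-1.27220429,  0.52199822, -0.03630795,  1.59997774,  0.02119503,
        1.02110601, -0.11282051]), 'qd': array([-0.00064543,  0.00089558, -0.00060215, -0.00015796, -0.00043396,
       -0.00051226, -0.00051926]), 'joint_efforts': array([-6.72703445e-04, -9.27104759e+01,  1.97969086e+00, -3.69929230e+01,
        1.77728164e-02,  8.21431226e-03, -3.04337675e-05]), 'position': array([0.22525464, 0.58273465, 0.30334659]), 'tool_rot': array([-3.14049133e+00,  8.39919170e-05,  2.77275017e+00]), 'force': array([-0.12488531, -0.31854904,  0.14893328]), 'moment': array([ 0.0009473 , -0.00361404, -0.00584174]), 'grip_width': 0.08586613525832167}
scene {'fx': 624.4757690884495, 'fy': 624.4757690884495, 'cx': 327.1803515740019, 'cy': 237.6755014450839, 'R': array([[ 0.79165549, -0.6108454 , -0.01222645],
       [-0.38784012, -0.48697685, -0.78258136],
       [ 0.47208223,  0.62427674, -0.62242825]]), 't': array([-0.45438056,  0.31483768,  1.11155828])}
top {'fx': 480.9639391222743, 'fy': 480.9639391222743, 'cx': 324.3916846283975, 'cy': 239.52409382948971, 'R': array([[ 0.02346215, -0.99966625, -0.01081271],
       [-0.98817676, -0.02155061, -0.1517968 ],
       [ 0.15151311,  0.01424635, -0.98835258]]), 't': array([-0.01680975,  0.54632293,  1.02568497])}
wrist {'fx': 371.64829954431775, 'fy': 371.64829954431775, 'cx': 317.7215403149573, 'cy': 235.28285504455346, 'R': array([[ 3.60603822e-01,  9.32718958e-01, -4.79466669e-04],
       [ 8.83106298e-01, -3.41257276e-01,  3.21973196e-01],
       [ 3.00146882e-01, -1.16528185e-01, -9.46748663e-01]]), 't': array([-0.62485772, -0.04120607,  0.38113984])}
```

View pics/scene0.png

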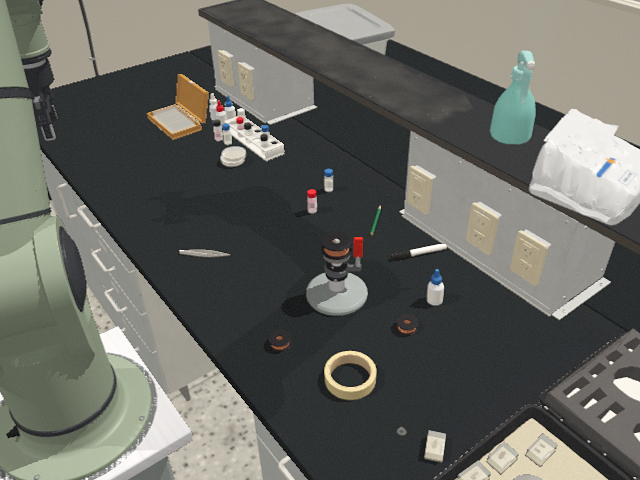

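View pics/top0.png

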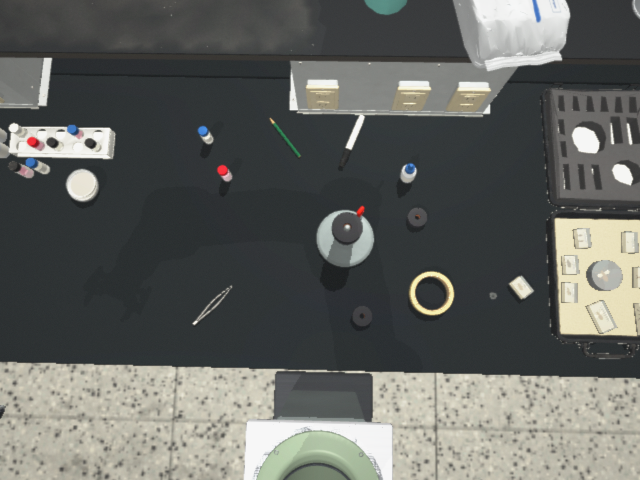

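View pics/wrist0.png

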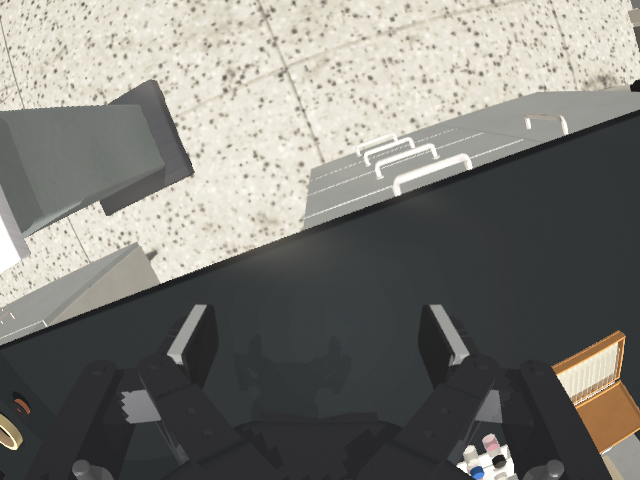

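Candidates for the spool: on the stand (scene 336,243 / top 347,227), and small look-alikes at scene (279,342) / top (362,317) and scene (407,326) / top (417,217). By the description (largest, on the stand), I choose the one on the stand. Next come a close crop and the measurement.

```bash
cat > h.py <<'E'
from workcell import bot
import numpy as np, cv2
from scipy.optimize import least_squares
def proj(m,X):
    X=np.atleast_2d(X); c=X@np.array(m['R']).T+np.array(m['t'])
    if m.get('fish'):
        r=np.hypot(c[:,0],c[:,1]); th=np.arctan2(r,c[:,2]); s=th/np.maximum(r,1e-9)
        return np.c_[m['cx']+m['fx']*c[:,0]*s, m['cy']+m['fy']*c[:,1]*s]
    return np.c_[m['cx']+m['fx']*c[:,0]/c[:,2], m['cy']+m['fy']*c[:,1]/c[:,2]]
def cam(n):
    m=dict(bot.camera_model(n)); m['fish']=(n=='wrist'); return m
def tri(obs):  # list of (model,(u,v))
    f=lambda X: np.concatenate([(proj(m,X)[0]-uv) for m,uv in obs])
    s=least_squares(f,[0.6,0,0.1]); return s.x, np.abs(s.fun).max()
def onz(m,uv,z):
    s=least_squares(lambda p:proj(m,[p[0],p[1],z])[0]-uv,[0.6,0]); return s.x
def circ(x,y,z,r,n=72):
    a=np.linspace(0,2*np.pi,n,endpoint=False); return np.c_[x+r*np.cos(a),y+r*np.sin(a),0*a+z]
def red(im):
    h=cv2.cvtColor(im,cv2.COLOR_RGB2HSV); return (((h[...,0]<6)|(h[...,0]>174))&(h[...,1]>170)&(h[...,2]>90)).astype(np.uint8)
E
python3 - <<'E'
from h import *
M={}
for n in ["scene","top"]:
    im=bot.grab_frame(n); m=M[n]=cam(n)
    for th in ["spool_center","wire_stand","turntable","lever_handle"]:
        for d in bot.silhouettes(n,th)[:4]:
            p=d['pixels']; v,u=np.nonzero(p); print(n,th,round(d['conf'],2),np.round(d['box'],1),u.mean().round(1),v.mean().round(1),p.sum())
    c,l,st,ce=cv2.connectedComponentsWithStats(red(im))
    for i in range(1,c):
        if st[i,4]>10: print('red',n,st[i],ce[i].round(1))
    u,v=(336,255) if n=="scene" else (347,230)
    cr=im[v-65:v+65,u-80:u+80]; cv2.imwrite(f"pics/crop_{n}.png",cv2.resize(cr[:,:,::-1],None,fx=5 if 0 else 4.6,fy=4.6,interpolation=cv2.INTER_CUBIC))
E
```

```text
scene spool_center 0.97 [335.6 246.8  31.9  33.3] 336.5 245.3 705
scene spool_center 0.87 [281.  340.3  25.7  20.6] 279.6 340.1 448
scene spool_center 0.69 [408.  325.3  22.2  21. ] 406.5 324.4 415
scene wire_stand 0.69 [337.1 276.3  64.5  82.4] 338.8 285.5 2740
scene wire_stand 0.18 [344.8 257.4  36.6  35.6] 350.7 259.8 431
scene turntable 0.61 [337.5 250.2  29.7  24.3] 337.6 257.8 124
red scene [217 101   7  11  48] [219.4 106.9]
red scene [237 117   6   7  33] [239.5 120.1]
red scene [307 189  10   9  67] [311.3 193. ]
red scene [354 237   9  20 177] [358.  246.3]
top spool_center 0.89 [347.6 228.4  32.9  32.1] 346.8 227.7 768
top spool_center 0.66 [417.4 218.   23.6  22.8] 417.3 217.0 368
top spool_center 0.59 [360.1 214.2   6.9   6.1] 359.9 212.5 28
top spool_center 0.56 [362.  316.6  19.8  17.9] 361.6 316.5 273
top wire_stand 0.81 [344.8 237.1  58.4  60. ] 344.3 241.5 1940
top turntable 0.55 [225.2 171.9  11.5  18.1] 224.5 173.1 164
red top [ 28 138  11   9  74] [ 32.7 141.7]
red top [217 165  10  10  78] [221.9 169.6]
red top [357 206   8  10  49] [360.3 210.5]
```

View pics/crop_scene.png

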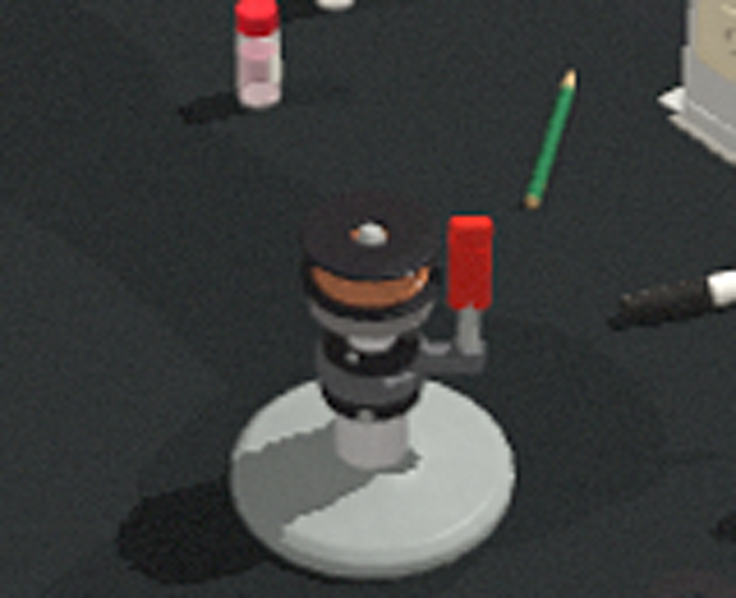

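View pics/crop_top.png

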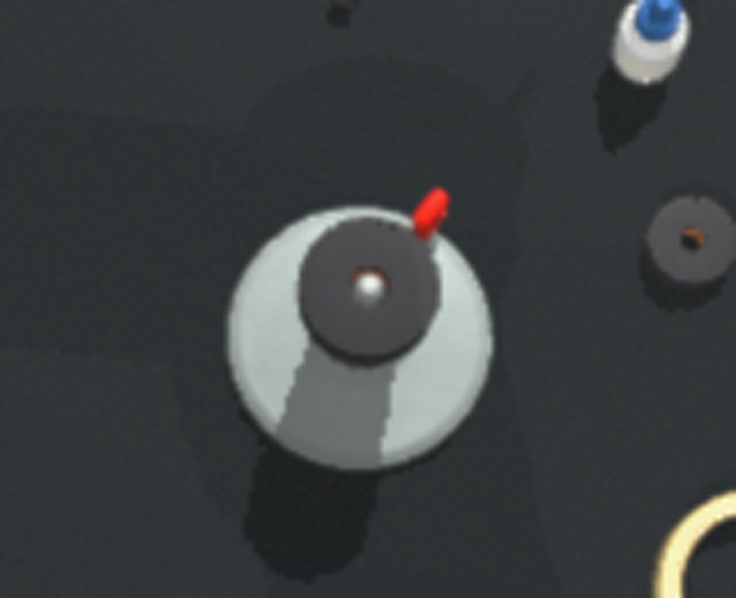

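```bash
python3 - <<'E'
from h import *
S,T=cam("scene"),cam("top")
print('spool',tri([(S,np.array([336.5,246])),(T,np.array([346.9,228]))]))
print('red',tri([(S,np.array([358,246.3])),(T,np.array([360.3,210.5]))]))
for uv,uw in [((279.6,341),(361.8,316.7)),((406.8,325.5),(417.3,217.3))]:
  print(tri([(S,np.array(uv)),(T,np.array(uw))]))
print('dropper',onz(T,np.array([409,180]),0.02),'vial',onz(T,np.array([226,180]),.02),'tape',onz(T,np.array([431.5,294]),.012),'forc',onz(T,np.array([213,305]),.005),onz(T,np.array([193,325]),.005),onz(T,np.array([232,287]),.005))
E
```

```text
spool (array([ 0.55807763, -0.05162242,  0.13598404]), np.float64(0.7351821315480151))
red (array([ 0.59421022, -0.07781927,  0.13391944]), np.float64(0.13082116175900182))
(array([ 0.38171793, -0.09274236,  0.01105173]), np.float64(1.1137601117078475))
(array([ 0.60862275, -0.21673793,  0.00926276]), np.float64(0.326089757843647))
dropper [ 0.69283624 -0.19576676] vial [0.68421195 0.22675346] tape [ 0.43306907 -0.24646519] forc [0.39738279 0.24369447] [0.3519558  0.28602101] [0.43877389 0.20290598]
```

The crops confirm the choice: the large spool sits on the stand (scene 336,245) with the red handle beside it (358,246). Both small spools lie on the table. The axis is at about (0.558, -0.052) and the handle azimuth at about -36°. I move above the stand next.

```bash
python3 -m crank '{"travel":[[2.2,-4.2,0],[4.4,-8.4,0],[6.6,-12.6,0],[8.8,-16.8,0],[11,-21,0],[13.2,-25.2,0],[15.4,-29.4,0],[17.6,-33.6,0]],"rot":[[0,0,-8],[0,0,-16],[0,0,-24],[0,0,-32],[0,0,-40],[0,0,-48],[0,0,-56],[0,0,-64]]}' 1; python3 -m crank '{"travel":[[2,-4,0],[4,-8,0],[6,-12,0],[8,-16,0],[10,-20,0],[12,-24,0],[14,-27,0],[15.7,-29.9,0]],"rot":[[0,0,-8],[0,0,-16],[0,0,-24],[0,0,-32],[0,0,-40],[0,0,-48],[0,0,-56],[0,0,-64]]}'; python3 -m crank '{"travel":[[0,0,0],[0,0,0],[0,0,0],[0,0,0],[0,0,0],[0,0,0]],"rot":[[0,0,-8],[0,0,-16],[0,0,-24],[0,0,-32],[0,0,-32],[0,0,-32]]}'
python3 - <<'E'
from h import *
print(bot.observe())
m=cam("wrist"); im=bot.grab_frame("wrist"); cv2.imwrite("pics/w1.png",im[:,:,::-1])
print(-m['R'].T@m['t'], m['R'][2])
np.save('w1.npy',im)
for th in ["spool_center","lever_handle"]:
    for d in bot.silhouettes("wrist",th)[:3]:
        v,u=np.nonzero(d['pixels']); print(th,d['conf'],d['box'],u.mean(),v.mean())
E
```

```text
clock: 1.45
position: [0.4019, 0.2452, 0.3042]
tool_rot: [3.141, -0.001, 1.65]
force: [1.2, -0.5, -0.6]
grip_width: 0.0852
clock: 2.25
position: [0.5591, -0.0537, 0.3041]
tool_rot: [3.141, -0.0, 0.533]
force: [-0.2, 0.7, 0.4]
grip_width: 0.0851
clock: 2.85
position: [0.5584, -0.0518, 0.3038]
tool_rot: [3.141, 0.0, -0.015]
force: [-0.6, -0.6, 1.1]
grip_width: 0.0853
{'clock': 2.85, 'qpos': array([-0.55413478,  0.53621856,  0.78598649,  1.80010784, -0.44624914,
        0.99208257, -1.17341881]), 'qd': array([ 0.00960314, -0.00647982, -0.00856651, -0.0004576 ,  0.00275172,
        0.00052223,  0.00532284]), 'joint_efforts': array([-5.80851361e-01, -7.36442900e+01,  1.78504729e+01, -3.27698457e+01,
       -1.29340058e-01,  4.12383559e-02, -6.62223604e-01]), 'position': array([ 0.55835828, -0.05182554,  0.30383678]), 'tool_rot': array([ 3.14144030e+00,  1.23236081e-04, -1.51174447e-02]), 'force': array([-0.58792599, -0.6106166 ,  1.12094409]), 'moment': array([0.05279379, 0.00650718, 0.00326498]), 'grip_width': 0.08525058458030828}
[ 0.6403535  -0.05261125  0.3741765 ] [-0.32078298  0.00487924 -0.94714015]
spool_center 0.84 [473.4, 149.4, 48.8, 43.9] 472.6005009392611 148.8897933625548
spool_center 0.79 [315.2, 238.8, 97.5, 93.7] 312.619957537155 239.72894550601558
spool_center 0.79 [350.8, 340.2, 40.9, 40.2] 351.48227535037097 341.835943940643
lever_handle 0.75 [330.9, 186.2, 72.4, 44.3] 342.32957292506046 185.01289282836422
lever_handle 0.57 [314.2, 193.7, 132.5, 123.2] 314.8569896317483 178.27565248480514
lever_handle 0.31 [312.6, 243.8, 18.1, 22.5] 312.80514705882354 242.49264705882354
```

View pics/w1.png

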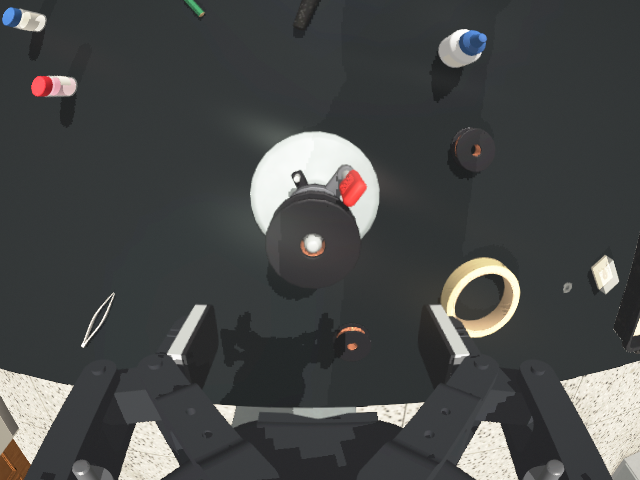

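```bash
python3 - <<'E'
from h import *
obs=[];robs=[]
for n,(u,v),r in [("scene",(336.5,240.5),5),("top",(347,227),5),("wrist",(313,243),13)]:
    im=bot.grab_frame(n); m=cam(n)
    g=im.astype(int); k=(g.min(2)>110)
    mask=np.zeros(k.shape,bool); mask[int(v)-r:int(v)+r+1,int(u)-r:int(u)+r+1]=1
    vv,uu=np.nonzero(k&mask); print(n,uu.mean(),vv.mean(),len(uu)); obs.append((m,np.array([uu.mean(),vv.mean()])))
    c,l,st,ce=cv2.connectedComponentsWithStats(red(im))
    for i in range(1,c):
        if st[i,4]>10 and abs(ce[i]-obs[-1][1]).max()<75: print(ce[i],st[i]); robs.append((m,ce[i]))
    # fit axis per view from spool outline
    if n=="wrist":
        d=[d for d in bot.silhouettes(n,"spool_center") if abs(d['box'][0]-315)<20][0]
        vis=im[160:320,230:400].copy()
        for z,rr,col in [(.150,.0315,(0,255,0)),(.024,.066,(255,0,255)),(.124,.0315,(255,255,0))]:
            p=proj(m,circ(.558,-.052,z,rr))
            for a in p: cv2.circle(im,tuple(np.round(a).astype(int)),0,col,-1)
        cv2.imwrite("pics/w1o.png",cv2.resize(im[120:320,220:410][:,:,::-1],None,fx=3,fy=3,interpolation=cv2.INTER_NEAREST))
print('tip',tri(obs),tri(obs[:2])[0]); print([onz(m,uv,.152).round(4) for m,uv in obs])
print('red',tri(robs),[ (np.degrees(np.arctan2(*(tri(robs)[0][:2]-[.558,-.052])[::-1])))])
E
```

```text
scene 336.3809523809524 240.42857142857142 21
[311.41428571 192.95714286] [307 189  10   9  70]
[357.96022727 246.39204545] [354 237   9  20 176]
top 347.0 227.0 121
wrist 312.2915254237288 242.94915254237287 295
[349.93838863 190.56872038] [339 176  26  31 422]
tip (array([ 0.55866499, -0.04848172,  0.14826707]), np.float64(1.3784920410130894)) [ 0.5577121  -0.05142022  0.15036662]
[array([ 0.5582, -0.0536]), array([ 0.5559, -0.0505]), array([ 0.56  , -0.0482])]
red (array([ 0.59618486, -0.06521649,  0.18432964]), np.float64(43.607951805586595)) [np.float64(-19.09168871070388)]
```

View pics/w1o.png

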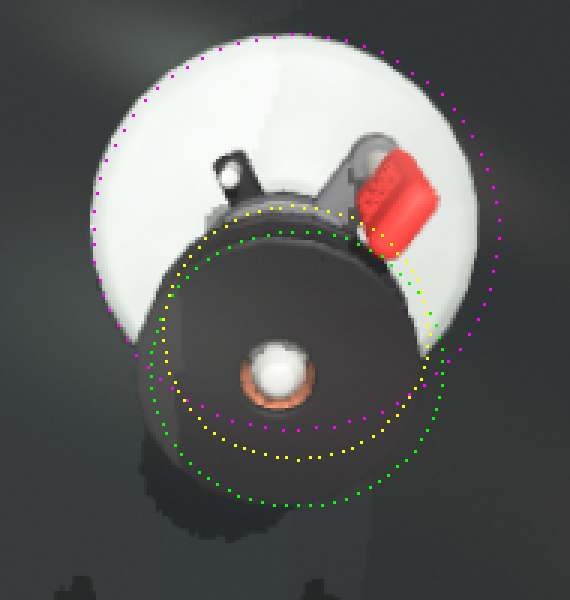

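The wrist view shows the spindle tip at (312,243) and the lever at (350,190). The hand is about 3 mm off in y. I correct that and come down part of the way.

```bash
python3 -m crank '{"travel":[[0.1,0.2,-2],[0.1,0.25,-4],[0.1,0.25,-6],[0.1,0.25,-6],[0.1,0.25,-6]],"rot":[[0,0,0],[0,0,0],[0,0,0],[0,0,0],[0,0,0]]}'
python3 - <<'E'
from h import *
print(bot.observe()['position'])
m=cam("wrist"); im=bot.grab_frame("wrist")
x,y=.559,-.049
k=(im.astype(int).min(2)>110)
cv2.imwrite("pics/w2.png",im[:,:,::-1])
for z,rr,col in [(.150,.0315,(0,255,0)),(.024,.066,(255,0,255)),(.152,.006,(255,255,0))]:
    for a in proj(m,circ(x,y,z,rr)): cv2.circle(im,tuple(np.round(a).astype(int)),0,col,-1)
cv2.imwrite("pics/w2o.png",im[:,:,::-1])
n,l,s,c=cv2.connectedComponentsWithStats(k.astype(np.uint8))
for i in range(1,n):
    if s[i,4]>100: print(s[i],c[i].round(1), onz(m,c[i],.152).round(4))
c0=proj(m,[x,y,.152]);print(c0)
E
```

```text
clock: 3.7
position: [0.5594, -0.0498, 0.2443]
tool_rot: [3.141, 0.0, -0.02]
force: [-1.0, -0.5, 0.4]
grip_width: 0.0854
[ 0.5594032  -0.04981431  0.2443489 ]
[  0   6  15  21 249] [ 5.7 15.9] [0.7201 0.123 ]
[ 461   15   53   46 1278] [481.5  41. ] [ 0.6781 -0.1262]
[ 10  76  36  24 682] [28.  87.1] [0.6729 0.1032]
[  240   136   153   124 10204] [309.8 186.9] [ 0.6091 -0.0468]
[619 271  21  43 631] [630.9 291.8] [ 0.5423 -0.2584]
[304 274  23  24 446] [315.1 285.3] [ 0.5606 -0.0481]
[ 468  279   79   87 2802] [505.8 317.3] [ 0.5355 -0.1547]
[167 304  40  60 790] [185.2 333.3] [0.5311 0.0238]
[430 305  40  59 785] [450.2 333.3] [ 0.5282 -0.1213]
[ 62 318  32  57 306] [ 76.5 346.7] [0.5141 0.106 ]
[ 574  385   66   95 4104] [615.4 430.8] [ 0.388 -0.324]
[   0  394   59   76 2425] [ 25.1 427.1] [0.4083 0.2185]
[ 457  422   62   58 2372] [488. 455.] [ 0.4068 -0.1762]
[ 118  426   62   54 2268] [147.5 456.3] [0.4102 0.0841]
[ 72 465  19  15 166] [ 80.6 473. ] [0.3566 0.176 ]
[549 465  15  15 149] [556.1 472.5] [ 0.3479 -0.2679]
[[317.05873995 288.20006584]]
```

View pics/w2o.png

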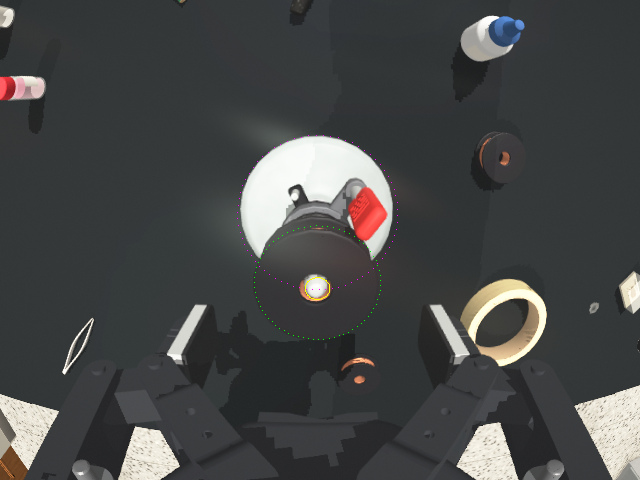

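The overlay fits: spindle at (315,285), axis at about (0.560, -0.0485). I go down and grip the spool.

```bash
python3 -m crank '{"travel":[[0,0.1,-1.5],[0,0.1,-3],[0,0.1,-4.5],[0,0.1,-4.5],[0,0.1,-4.5]],"rot":[[0,0,0],[0,0,0],[0,0,0],[0,0,0],[0,0,0]]}' 1
python3 -m crank '{"travel":[[0,0,0],[0,0,0],[0,0,0],[0,0,0],[0,0,0],[0,0,0],[0,0,0],[0,0,0]],"rot":[[0,0,0],[0,0,0],[0,0,0],[0,0,0],[0,0,0],[0,0,0],[0,0,0],[0,0,0]]}' -1 30
python3 - <<'E'
from h import *
o=bot.observe(); print(o['position'],o['force'],o['moment'],o['grip_width'])
for n in ("wrist","scene"):
    im=bot.grab_frame(n)
    cv2.imwrite(f"pics/{n}3.png",(im if n=="wrist" else cv2.resize(im[170:320,230:430],None,fx=4,fy=4))[:,:,::-1])
E
```

```text
clock: 4.25
position: [0.5592, -0.0488, 0.1986]
tool_rot: [3.141, 0.001, -0.02]
force: [1.0, -0.1, 0.5]
grip_width: 0.0853
clock: 5.05
position: [0.5596, -0.0486, 0.1998]
tool_rot: [-3.141, -0.001, -0.02]
force: [-2.0, 1.1, 7.9]
grip_width: 0.0625
[ 0.55959515 -0.04855022  0.19976927] [-2.0336837   1.08465845  7.93833631] [ 0.21897463  0.49592484 -0.01403391] 0.06254407715474732
```

View pics/wrist3.png

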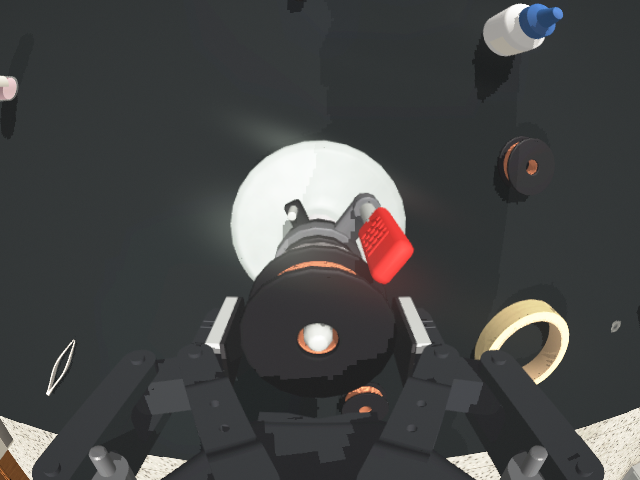

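View pics/scene3.png

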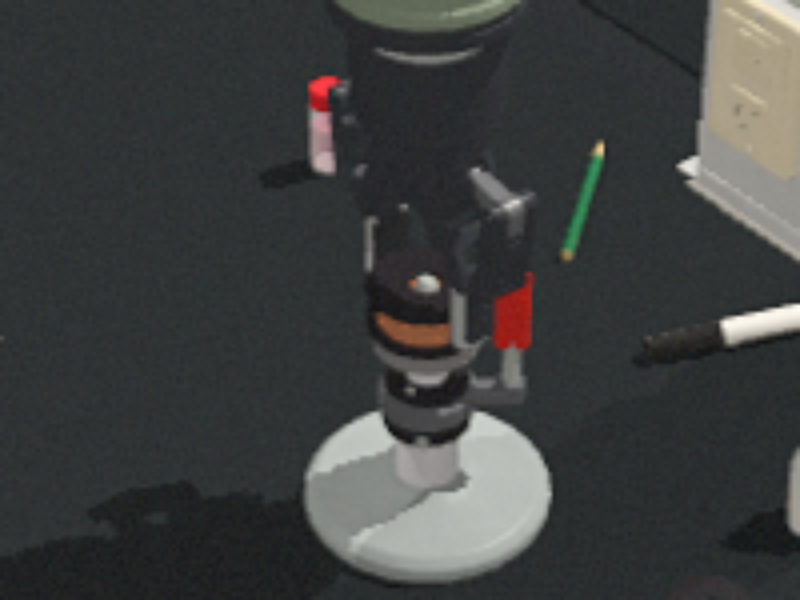

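The pads hold the spool flanges at 62.5 mm width, and the spindle (318,338) is centred in the bore. I lift straight up.

```bash
python3 -m crank '{"travel":[[0,0,0.5],[0,0,1.2],[0,0,2.2],[0,0,3.4],[0,0,4.6],[0,0,5.8],[0,0,7],[0,0,7]],"rot":[[0,0,0],[0,0,0],[0,0,0],[0,0,0],[0,0,0],[0,0,0],[0,0,0],[0,0,0]]}'
python3 - <<'E'
from h import *
o=bot.observe(); print(o['position'],o['force'],o['moment'],o['grip_width'])
for n in ("wrist","scene"):
    im=bot.grab_frame(n)
    cv2.imwrite(f"pics/{n}4.png",(im if n=="wrist" else cv2.resize(im[150:300,230:430],None,fx=4,fy=4))[:,:,::-1])
E
```

```text
clock: 5.95
position: [0.5599, -0.0487, 0.2706]
tool_rot: [-3.141, -0.002, -0.02]
force: [-0.1, -0.1, -2.3]
grip_width: 0.0625
[ 0.55987653 -0.04866365  0.27061843] [-0.11150138 -0.09166286 -2.33860558] [-0.00972034 -0.06956452 -0.01510405] 0.06248817829993933
```

View pics/scene4.png

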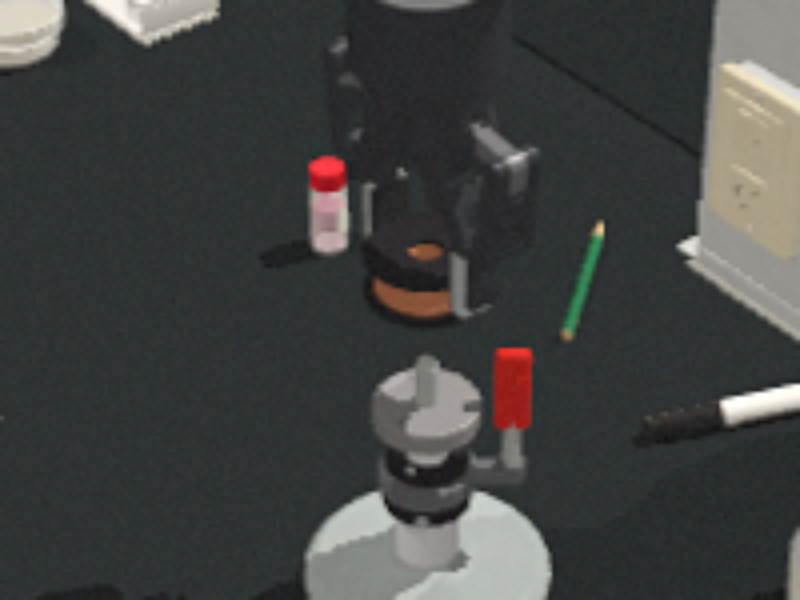

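View pics/wrist4.png

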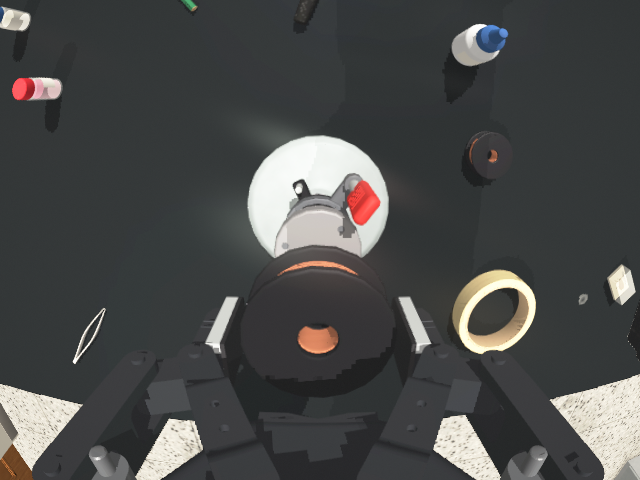

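The spool is off the spindle and level, hanging 2.3 N. I carry it +16 cm in y and lower it.

```bash
python3 -m crank '{"travel":[[0,3,0],[0,7,0],[0,11,0],[0,14,0],[0,16,0],[0,16,-3],[0,16,-7],[0,16,-11]],"rot":[[0,0,0],[0,0,0],[0,0,0],[0,0,0],[0,0,0],[0,0,0],[0,0,0],[0,0,0]]}'
python3 -m crank '{"travel":[[0,0,-3],[0,0,-5],[0,0,-6.5],[0,0,-7.3],[0,0,-7.8],[0,0,-8],[0,0,-8]],"rot":[[0,0,0],[0,0,0],[0,0,0],[0,0,0],[0,0,0],[0,0,0],[0,0,0]]}'
```

```text
clock: 6.85
position: [0.559, 0.1118, 0.1572]
tool_rot: [3.142, 0.0, -0.019]
force: [1.0, 1.0, -2.5]
grip_width: 0.0624
clock: 7.55
position: [0.5596, 0.1116, 0.0793]
tool_rot: [-3.141, -0.001, -0.02]
force: [0.8, 0.8, -2.2]
grip_width: 0.0629
```

```bash
python3 -m crank '{"travel":[[0,0,-0.1],[0,0,-0.2],[0,0,-0.3],[0,0,-0.3]],"rot":[[0,0,0],[0,0,0],[0,0,0],[0,0,0]]}'
python3 - <<'E'
from h import *
im=bot.grab_frame("scene"); cv2.imwrite("pics/s5.png",cv2.resize(im[150:300,200:400],None,fx=4,fy=4,interpolation=cv2.INTER_CUBIC)[:,:,::-1])
E
```

```text
clock: 7.95
position: [0.5594, 0.1115, 0.076]
tool_rot: [-3.141, -0.0, -0.02]
force: [1.3, 1.1, -0.3]
grip_width: 0.0627
```

View pics/s5.png

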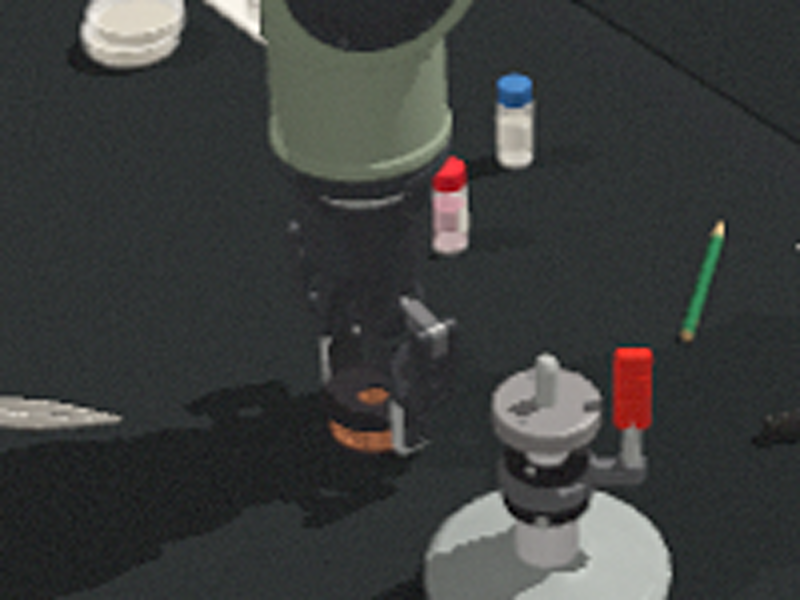

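The weight is coming off the hand (-2.2 to -0.3 N), so the spool is touching the table. I go a hair further down, then open.

```bash
python3 -m crank '{"travel":[[0,0,-0.1],[0,0,-0.1]],"rot":[[0,0,0],[0,0,0]]}'
python3 -m crank '{"travel":[[0,0,0],[0,0,0],[0,0,0],[0,0,0],[0,0,0],[0,0,0]],"rot":[[0,0,0],[0,0,0],[0,0,0],[0,0,0],[0,0,0],[0,0,0]]}' 1
python3 -m crank '{"travel":[[0,0,1],[0,0,3],[0,0,7],[0,0,11],[0,0,15],[0,0,18],[0,0,18]],"rot":[[0,0,0],[0,0,0],[0,0,0],[0,0,0],[0,0,0],[0,0,0],[0,0,0]]}'
python3 - <<'E'
from h import *
im=bot.grab_frame("wrist"); cv2.imwrite("pics/w6.png",im[:,:,::-1])
im=bot.grab_frame("scene"); cv2.imwrite("pics/s6.png",cv2.resize(im[150:320,200:400],None,fx=3.5,fy=3.5,interpolation=cv2.INTER_CUBIC)[:,:,::-1])
E
```

```text
clock: 8.2
position: [0.5595, 0.1115, 0.0758]
tool_rot: [-3.141, -0.0, -0.02]
force: [-6.1, 0.5, 19.9]
grip_width: 0.0627
clock: 8.8
position: [0.5593, 0.1115, 0.0748]
tool_rot: [3.142, 0.0, -0.02]
force: [0.5, 0.4, 0.5]
grip_width: 0.0853
clock: 9.5
position: [0.5604, 0.1113, 0.2592]
tool_rot: [-3.139, -0.005, -0.02]
force: [-0.2, -0.2, 0.1]
grip_width: 0.0852
```

View pics/s6.png

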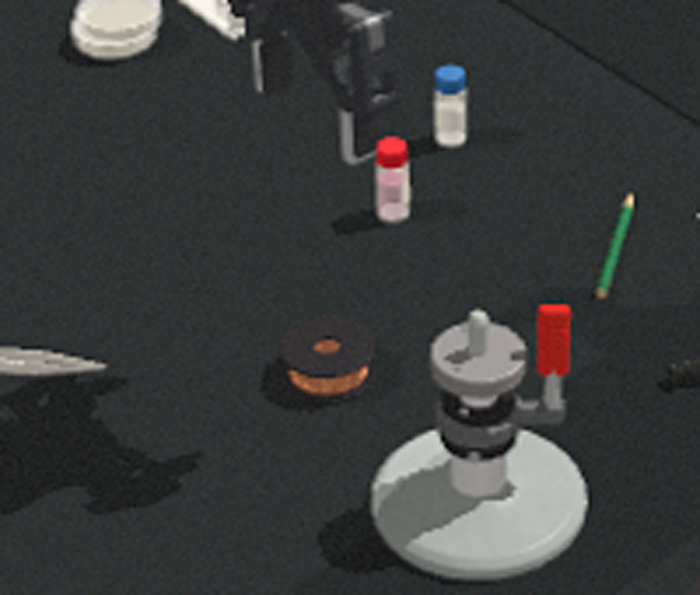

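View pics/w6.png

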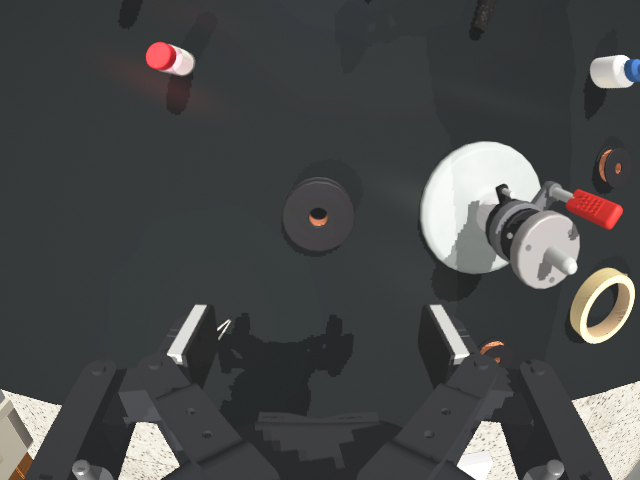

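The spool stands upright at about (0.559, 0.111), well clear of the foot (s6 at 327,355). I go back above the stand.

```bash
python3 -m crank '{"travel":[[0,-3,0],[0,-7,0],[0,-11,0],[0,-14,0],[0,-16,0],[0,-16,-2],[0,-16,-3],[0,-16,-3]],"rot":[[0,0,0],[0,0,0],[0,0,0],[0,0,0],[0,0,0],[0,0,0],[0,0,0],[0,0,0]]}' 1
python3 - <<'E'
from h import *
print(bot.observe()['position'])
m=cam("wrist"); im=bot.grab_frame("wrist")
x,y=.5595,-.0485
h=red(im); n,l,s,c=cv2.connectedComponentsWithStats(h)
for i in range(1,n):
    if s[i,4]>100: print(s[i],c[i])
for z,rr,col in [(.124,.028,(0,255,0)),(.024,.066,(255,0,255)),(.152,.006,(255,255,0))]:
    for a in proj(m,circ(x,y,z,rr)): cv2.circle(im,tuple(np.round(a).astype(int)),0,col,-1)
for az in (-30,-36,-42):
    a=np.radians(az); e=np.array([np.cos(a),np.sin(a)]);t=np.array([-e[1],e[0]])
    P=[[*( [x,y]+e*r+t*w),.156] for r,w in [(.0345,.004),(.0525,.004),(.0525,-.004),(.0345,-.004)]]
    cv2.polylines(im,[np.round(proj(m,P)).astype(np.int32)],True,(0,255,255) if az==-36 else (0,0,255))
cv2.imwrite("pics/w7.png",cv2.resize(im[130:400,150:490],None,fx=2.2,fy=2.2,interpolation=cv2.INTER_NEAREST)[:,:,::-1])
E
```

```text
clock: 10.4
position: [0.5585, -0.0481, 0.2232]
tool_rot: [3.141, 0.003, -0.02]
force: [-0.1, -0.0, 1.1]
grip_width: 0.0854
[ 0.55850575 -0.04813096  0.22319513]
[ 355  194   46   61 1607] [375.54698195 223.44368388]
```

View pics/w7.png

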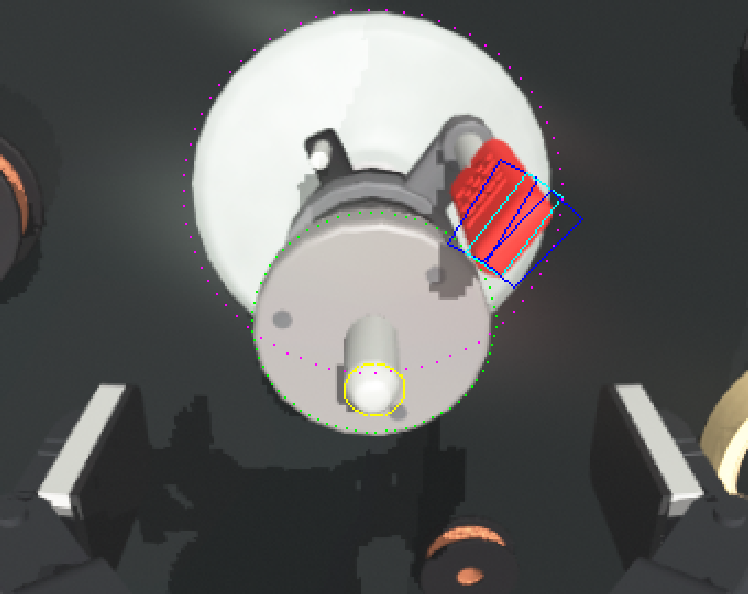

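The overlay fits turntable, spindle and handle (azimuth -36°). I come down and grip the rim.

```bash
python3 -m crank '{"travel":[[0.05,0,-1.5],[0.05,0,-3],[0.05,0,-4.5],[0.05,0,-5.2],[0.05,0,-5.2],[0.05,0,-5.2]],"rot":[[0,0,0],[0,0,0],[0,0,0],[0,0,0],[0,0,0],[0,0,0]]}' 1
python3 - <<'E'
from h import *
o=bot.observe(); print(o['position'],o['force'])
im=bot.grab_frame("wrist"); cv2.imwrite("pics/w8.png",im[:,:,::-1])
im=bot.grab_frame("scene"); cv2.imwrite("pics/s8.png",cv2.resize(im[170:320,230:430],None,fx=4,fy=4,interpolation=cv2.INTER_CUBIC)[:,:,::-1])
E
```

```text
clock: 11.05
position: [0.5599, -0.0487, 0.173]
tool_rot: [3.141, 0.0, -0.02]
force: [-0.2, -0.9, 0.3]
grip_width: 0.085
[ 0.55989615 -0.04874655  0.1729866 ] [-0.17107265 -0.87557473  0.30681078]
```

View pics/s8.png

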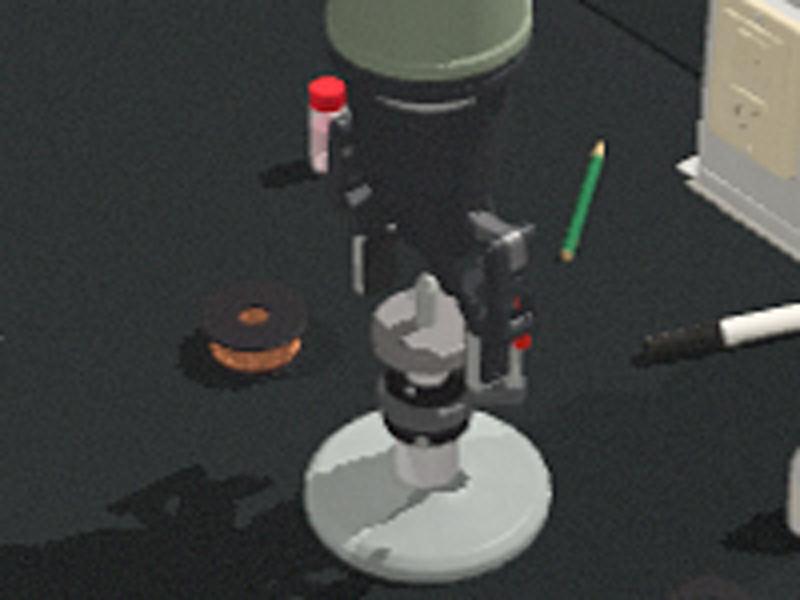

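```bash
python3 -m crank '{"travel":[[0,0,-0.2],[0,0,-0.3],[0,0,-0.3]],"rot":[[0,0,0],[0,0,0],[0,0,0]]}' 1
python3 -m crank '{"travel":[[0,0,0],[0,0,0],[0,0,0],[0,0,0],[0,0,0],[0,0,0],[0,0,0],[0,0,0]],"rot":[[0,0,0],[0,0,0],[0,0,0],[0,0,0],[0,0,0],[0,0,0],[0,0,0],[0,0,0]]}' -1 50
python3 - <<'E'
from h import *
o=bot.observe(); print(o['position'],o['force'],o['moment'],o['grip_width'])
im=bot.grab_frame("wrist"); cv2.imwrite("pics/w9.png",im[:,:,::-1])
im=bot.grab_frame("scene"); cv2.imwrite("pics/s9.png",cv2.resize(im[190:320,250:420],None,fx=4.6,fy=4.6,interpolation=cv2.INTER_CUBIC)[:,:,::-1])
E
```

```text
clock: 11.45
position: [0.5598, -0.0485, 0.1699]
tool_rot: [-3.142, -0.0, -0.02]
force: [-0.7, 0.9, 0.4]
grip_width: 0.0851
clock: 12.25
position: [0.5599, -0.0486, 0.1704]
tool_rot: [-3.141, -0.0, -0.02]
force: [-2.8, 1.6, 11.8]
grip_width: 0.0541
[ 0.55987539 -0.04857714  0.17039683] [-2.80470224  1.60968619 11.75239488] [ 0.16553729  0.69889574 -0.02053449] 0.05408132067461128
```

View pics/s9.png

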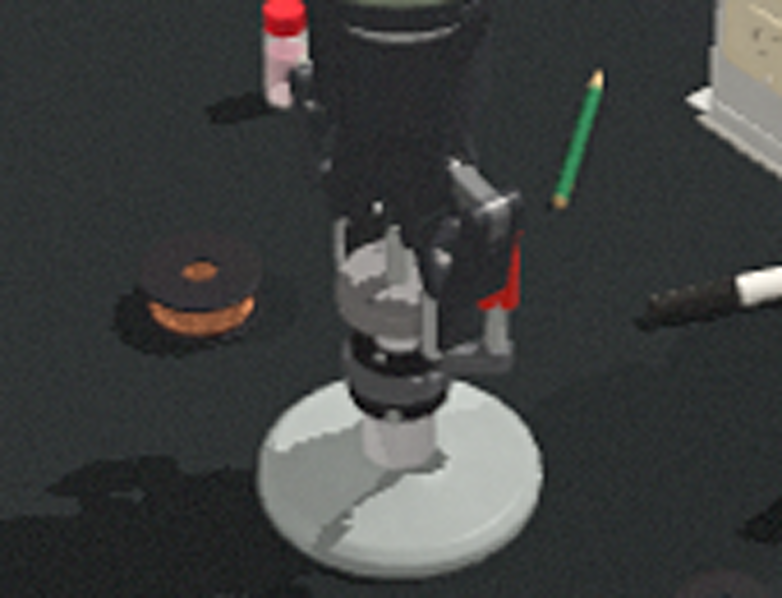

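View pics/w9.png

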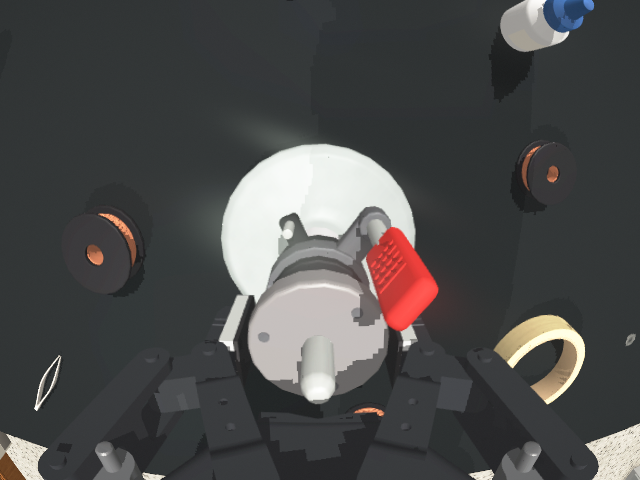

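Rim gripped at 54 mm width. I raise 3.5 cm.

```bash
python3 -m crank '{"travel":[[0,0,0.4],[0,0,1],[0,0,1.7],[0,0,2.4],[0,0,3],[0,0,3.4],[0,0,3.5],[0,0,3.5]],"rot":[[0,0,0],[0,0,0],[0,0,0],[0,0,0],[0,0,0],[0,0,0],[0,0,0],[0,0,0]]}'
python3 - <<'E'
from h import *
o=bot.observe(); print(o['position'],o['force'],o['moment'],o['grip_width'])
im=bot.grab_frame("wrist"); cv2.imwrite("pics/w10.png",cv2.resize(im[150:420,150:490],None,fx=2.2,fy=2.2,interpolation=cv2.INTER_CUBIC)[:,:,::-1])
im=bot.grab_frame("scene"); cv2.imwrite("pics/s10.png",cv2.resize(im[210:290,290:390],None,fx=7.5,fy=7.5,interpolation=cv2.INTER_NEAREST)[:,:,::-1])
E
```

```text
clock: 13.15
position: [0.5598, -0.0485, 0.205]
tool_rot: [-3.142, -0.0, -0.02]
force: [0.4, -0.6, -3.2]
grip_width: 0.0544
[ 0.55982949 -0.04851762  0.20500164] [ 0.35386165 -0.64654845 -3.19469106] [-0.00202297 -0.21042561 -0.01562314] 0.05438078853738407
```

View pics/s10.png

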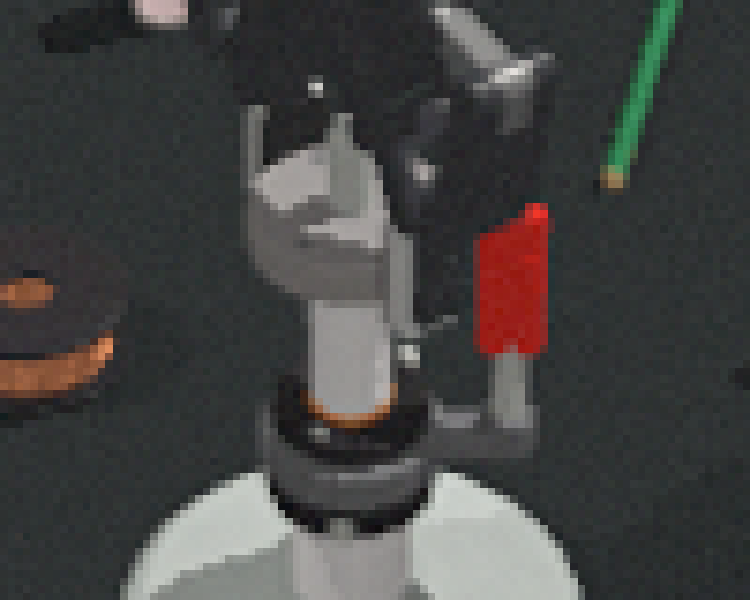

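View pics/w10.png

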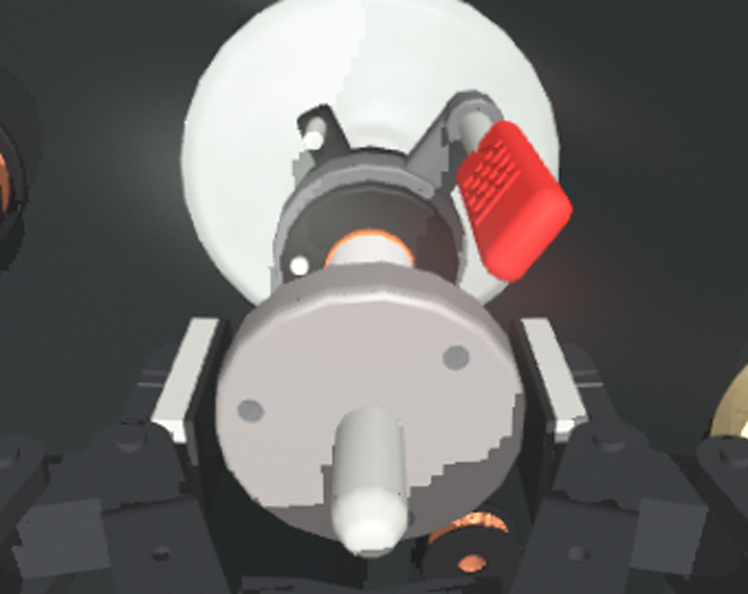

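The orange ring now shows just above the collar (s10 at 345,415). I check for slip between hand and turntable by comparing the spindle in the wrist images before and after the lift.

```bash
python3 - <<'E'
from h import *
a=cv2.imread("pics/w9.png"); im=bot.grab_frame("wrist"); b=im[:,:,::-1]; cv2.imwrite("pics/w11.png",b)
m=cam("wrist")
# subpixel template match of spindle tip
t=cv2.cvtColor(a[370:408,298:338],cv2.COLOR_BGR2GRAY); g=cv2.cvtColor(b,cv2.COLOR_BGR2GRAY)[355:425,280:356]
r=cv2.matchTemplate(g,np.ascontiguousarray(t),cv2.TM_CCOEFF_NORMED); _,mx,_,l=cv2.minMaxLoc(r)
x,y=l; f=lambda A,B,C:(A-C)/(2*(A-2*B+C))
print(mx, x+280-298+f(*r[y,x-1:x+2]), y+355-370+f(*r[y-1:y+2,x]))
for dz in (0,.001): print(proj(m,[.5598,-.0485,.187+dz]))
# orange in scene & wrist
h=cv2.cvtColor(im,cv2.COLOR_RGB2HSV)
for z in (.087,.090,.093):
  print(z, proj(m,[.5598+.011,-.0485,z]))
v=im[225:275,317]; print([ (225+i,*p) for i,p in enumerate(v)])
E
```

```text
0.993742048740387 0.07307751 -0.16968586
[[319.18709407 392.60443408]]
[[319.19678069 394.72165332]]
0.087 [[318.1957848  248.12839517]]
0.09 [[318.20171221 250.11560732]]
0.093 [[318.20780084 252.15977291]]
[(225, np.uint8(156), np.uint8(157), np.uint8(158)), (226, np.uint8(169), np.uint8(170), np.uint8(171)), (227, np.uint8(153), np.uint8(154), np.uint8(154)), (228, np.uint8(150), np.uint8(151), np.uint8(153)), (229, np.uint8(151), np.uint8(151), np.uint8(153)), (230, np.uint8(151), np.uint8(152), np.uint8(152)), (231, np.uint8(127), np.uint8(127), np.uint8(127)), (232, np.uint8(95), np.uint8(93), np.uint8(92)), (233, np.uint8(79), np.uint8(78), np.uint8(75)), (234, np.uint8(88), np.uint8(86), np.uint8(84)), (235, np.uint8(101), np.uint8(99), np.uint8(97)), (236, np.uint8(102), np.uint8(99), np.uint8(98)), (237, np.uint8(90), np.uint8(87), np.uint8(84)), (238, np.uint8(89), np.uint8(87), np.uint8(85)), (239, np.uint8(83), np.uint8(81), np.uint8(78)), (240, np.uint8(89), np.uint8(86), np.uint8(84)), (241, np.uint8(91), np.uint8(88), np.uint8(86)), (242, np.uint8(92), np.uint8(89), n
[... 943 characters left out ...]
t8(239), np.uint8(238)), (262, np.uint8(241), np.uint8(239), np.uint8(237)), (263, np.uint8(241), np.uint8(239), np.uint8(237)), (264, np.uint8(241), np.uint8(239), np.uint8(237)), (265, np.uint8(241), np.uint8(238), np.uint8(237)), (266, np.uint8(241), np.uint8(238), np.uint8(237)), (267, np.uint8(241), np.uint8(238), np.uint8(237)), (268, np.uint8(241), np.uint8(238), np.uint8(237)), (269, np.uint8(185), np.uint8(179), np.uint8(177)), (270, np.uint8(156), np.uint8(150), np.uint8(147)), (271, np.uint8(157), np.uint8(152), np.uint8(149)), (272, np.uint8(157), np.uint8(151), np.uint8(148)), (273, np.uint8(157), np.uint8(151), np.uint8(148)), (274, np.uint8(157), np.uint8(152), np.uint8(149))]
```

There is no real slip (0.1 mm). The leg is at about 34.6 mm, so I add 1 mm and start the ccw sweep.

```bash
python3 -m crank '{"travel":[[0,0,0.07],[0,0,0.07],[0,0,0.07],[0,0,0.07],[0,0,0.07],[0,0,0.07]],"rot":[[0,0,2],[0,0,7],[0,0,13],[0,0,19],[0,0,24],[0,0,24]]}'
python3 -m crank '{"travel":[[0,0,0],[0,0,0],[0,0,0],[0,0,0],[0,0,0],[0,0,0]],"rot":[[0,0,4],[0,0,8],[0,0,12],[0,0,16],[0,0,20],[0,0,20]]}'
python3 - <<'E'
from h import *
o=bot.observe(); print(o['qpos'],o['position'],o['force'],o['moment'],o['grip_width'])
im=bot.grab_frame("wrist"); cv2.imwrite("pics/w12.png",im[:,:,::-1])
im=bot.grab_frame("scene"); cv2.imwrite("pics/s12.png",cv2.resize(im[210:290,290:390],None,fx=7.5,fy=7.5,interpolation=cv2.INTER_NEAREST)[:,:,::-1])
E
```

```text
clock: 13.9
position: [0.5597, -0.048, 0.2055]
tool_rot: [-3.14, -0.0, 0.403]
force: [0.4, 5.4, -4.1]
grip_width: 0.0542
clock: 14.5
position: [0.5595, -0.0476, 0.2054]
tool_rot: [-3.14, -0.0, 0.751]
force: [-1.2, 7.8, -2.6]
grip_width: 0.0539
[-0.34951463  0.60104771  0.46977751  1.87423745 -0.38401153  0.75748905
 -0.48688278] [ 0.55949419 -0.04757367  0.20539025] [-1.23159757  7.75748101 -2.55808301] [ 1.63044721  0.23853752 -0.04538976] 0.05394308264553348
```

View pics/s12.png

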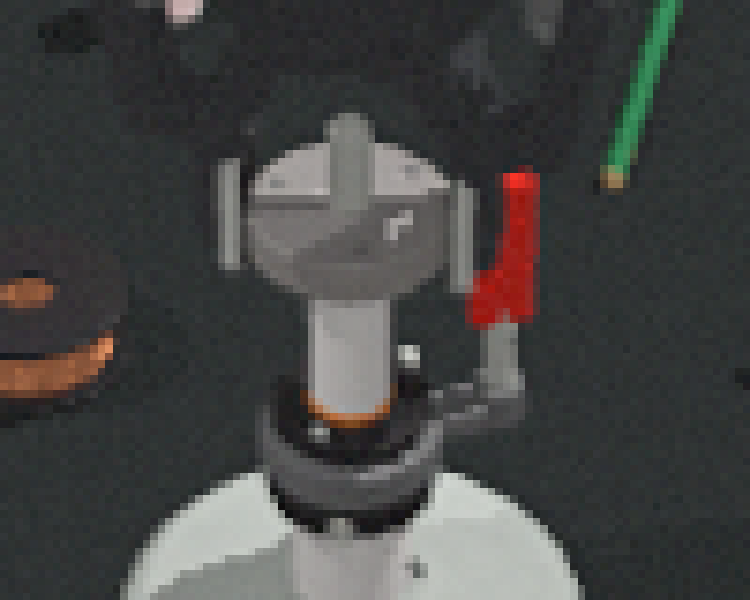

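View pics/w12.png

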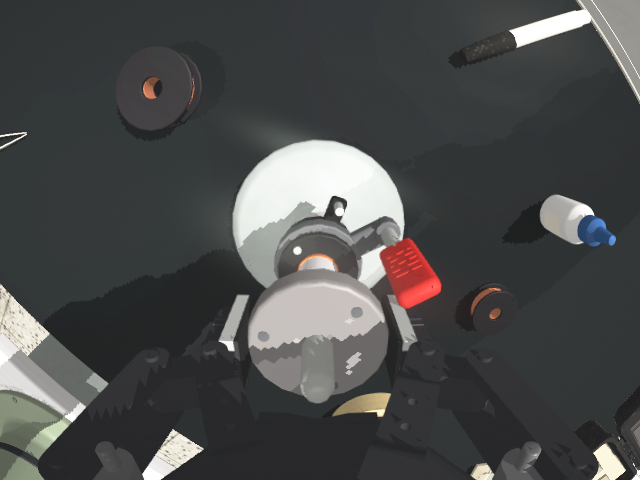

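The lever is being swept and the ring sits at the collar mouth. A side force of 8 N (+y) builds up from the leg, so I ease the hand +1 mm in y and continue.

```bash
python3 -m crank '{"travel":[[0,0.05,0],[0,0.1,0],[0,0.1,0],[0,0.1,0],[0,0.1,0],[0,0.1,0]],"rot":[[0,0,4],[0,0,8],[0,0,12],[0,0,16],[0,0,20],[0,0,20]]}'
python3 - <<'E'
from h import *
o=bot.observe(); print(o['position'],o['force'],o['moment'],o['grip_width'])
im=bot.grab_frame("wrist"); cv2.imwrite("pics/w13.png",im[:,:,::-1])
im=bot.grab_frame("scene"); cv2.imwrite("pics/s13.png",cv2.resize(im[210:290,290:390],None,fx=7.5,fy=7.5,interpolation=cv2.INTER_NEAREST)[:,:,::-1])
E
```

```text
clock: 15.2
position: [0.5591, -0.0471, 0.2053]
tool_rot: [-3.139, 0.0, 1.1]
force: [-3.6, 5.7, -2.5]
grip_width: 0.054
[ 0.55911928 -0.04711566  0.20530655] [-3.61165387  5.73221869 -2.47840455] [ 1.02098751  0.69013069 -0.07456346] 0.05397563868817295
```

View pics/w13.png

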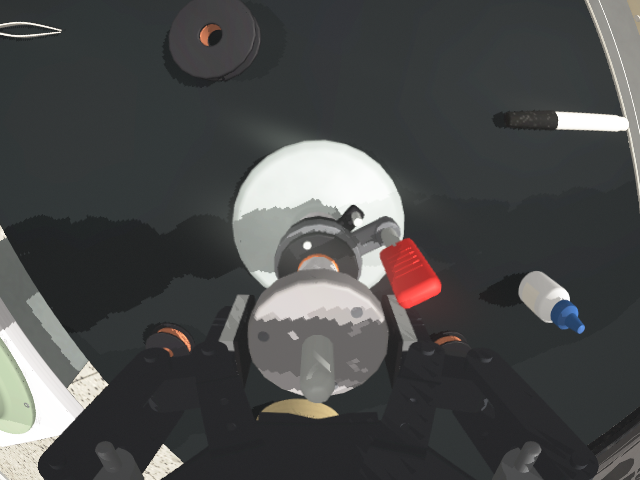

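```bash
python3 -m crank '{"travel":[[-0.05,0.05,0],[-0.05,0.05,0],[-0.05,0.05,0],[-0.05,0.05,0],[-0.05,0.05,0]],"rot":[[0,0,3],[0,0,6],[0,0,9],[0,0,11],[0,0,11]]}'
python3 - <<'E'
from h import *
o=bot.observe(); print(o['position'],o['force'],o['moment'],o['grip_width'])
im=bot.grab_frame("wrist"); cv2.imwrite("pics/w14.png",cv2.resize(im[170:330,220:460],None,fx=3.3,fy=3.3,interpolation=cv2.INTER_CUBIC)[:,:,::-1])
E
```

```text
clock: 15.8
position: [0.5588, -0.0476, 0.2053]
tool_rot: [-3.14, 0.0, 1.287]
force: [-3.1, -1.4, -5.9]
grip_width: 0.0539
[ 0.55875464 -0.04763388  0.20532779] [-3.07155548 -1.37264178 -5.93790883] [-0.55635596  0.78666571 -1.91810199] 0.053913544651175684
```

View pics/w14.png

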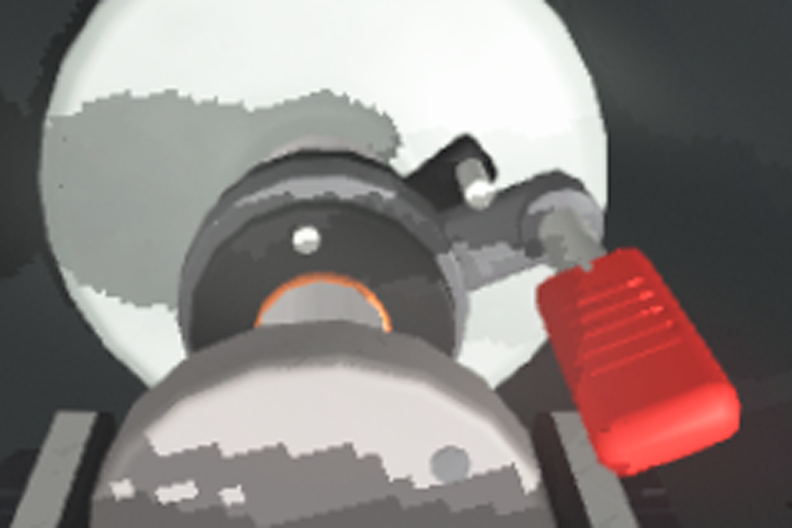

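The moment jumped to -1.9 Nm and the arm meets the pin (w14 at 480,195), so the lever is at its stop. I ease off slightly to reduce the press.

```bash
python3 -m crank '{"travel":[[0,0,0],[0,0,0],[0,0,0]],"rot":[[0,0,-0.5],[0,0,-0.5],[0,0,-0.5]]}'
python3 - <<'E'
from h import *
o=bot.observe(); print(o['position'],o['tool_rot'],o['force'],o['moment'],o['grip_width'])
m=cam("wrist"); im=bot.grab_frame("wrist"); cv2.imwrite("pics/w15a.png",im[:,:,::-1])
x,y=.5595,-.0485
for az,col in ((4,(0,0,255)),(9,(255,255,0)),(14,(0,255,255))):
    a=np.radians(az); e=np.array([np.cos(a),np.sin(a)]);t=np.array([-e[1],e[0]])
    for z in (.156,):
        P=[[*( [x,y]+e*r+t*w),z] for r,w in [(.0345,.004),(.0525,.004),(.0525,-.004),(.0345,-.004)]]
        cv2.polylines(im,[np.round(proj(m,P)).astype(np.int32)],True,col)
cv2.imwrite("pics/w15.png",cv2.resize(im[170:350,220:460],None,fx=3.3,fy=3.3,interpolation=cv2.INTER_NEAREST)[:,:,::-1])
im=bot.grab_frame("scene"); cv2.imwrite("pics/s15.png",cv2.resize(im[210:290,290:390],None,fx=7.5,fy=7.5,interpolation=cv2.INTER_NEAREST)[:,:,::-1])
E
```

```text
clock: 16.15
position: [0.5588, -0.0475, 0.2053]
tool_rot: [-3.14, 0.001, 1.278]
force: [-5.2, -3.0, -5.4]
grip_width: 0.054
[ 0.55876976 -0.04751504  0.2053028 ] [-3.14043971e+00  8.35650822e-04  1.27816366e+00] [-5.18400818 -2.96285535 -5.35741395] [-0.81460537  1.15238639 -1.77011064] 0.05395465341365664
```

View pics/w15.png

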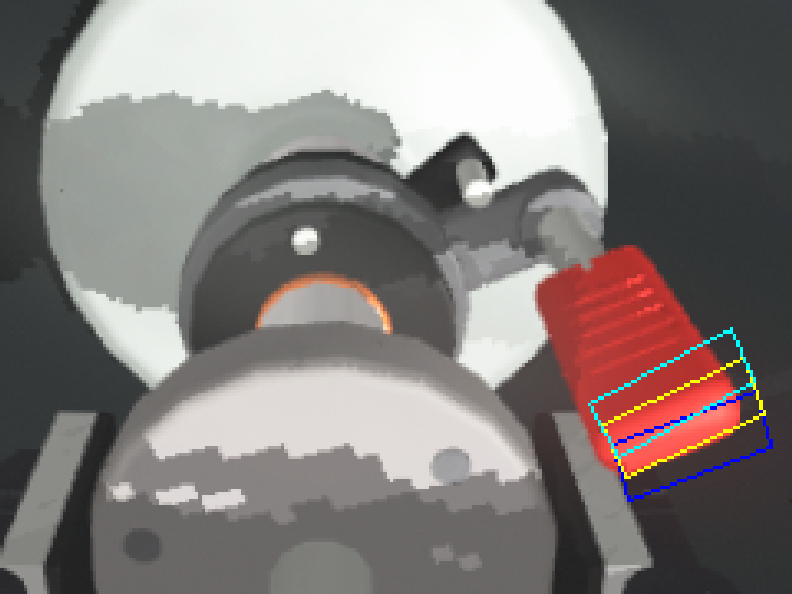

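View pics/s15.png

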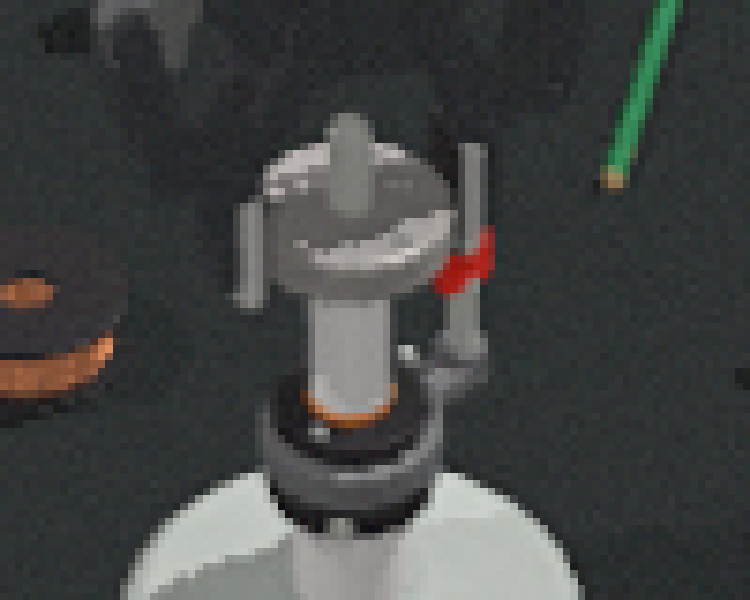

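The overlay suggests the handle is at about 9–10°, against an expected 14°. I fit the lever azimuth properly by silhouette, in the open image (w11) and the current one (w15a).

```bash
cat > fit.py <<'E'
from h import *
from scipy.optimize import minimize
from scipy.spatial.transform import Rotation as Ro
def Rt(p,rpy): return Ro.from_euler('xyz',rpy).as_matrix(),np.array(p)
def handle(x,y,az,m):
    e=np.array([np.cos(az),np.sin(az)]);t=np.array([-e[1],e[0]])
    P=[[*([x,y]+e*r+t*w),z] for r in (.0345,.0525) for w in (-.004,.004) for z in (.106,.156)]
    return proj(m,P)
def fit(im,m,x=.5595,y=-.0485,free=True):
    mask=red(im); n,l,s,c=cv2.connectedComponentsWithStats(mask)
    i=1+np.argmin([np.hypot(*(c[j]-[400,270]))+ (1e4 if s[j,4]<300 else 0) for j in range(1,n)]); M=(l==i).astype(np.uint8)
    S=4; big=cv2.resize(M,None,fx=S,fy=S,interpolation=cv2.INTER_NEAREST)
    def cost(p):
        q=(handle(x+(p[1]*1e-3 if free else 0),y+(p[2]*1e-3 if free else 0),np.radians(p[0]),m)+.5)*S
        h=cv2.convexHull(np.round(q).astype(np.int32)); k=np.zeros_like(big); cv2.fillConvexPoly(k,h,1)
        return -(k&big).sum()/(k|big).sum()
    best=min(((cost([a,0,0]),a) for a in np.arange(-50,25,1.)))
    r=minimize(cost,[best[1],0,0],method='Nelder-Mead',options=dict(initial_simplex=[[best[1],0,0],[best[1]+3,0,0],[best[1],2,0],[best[1],0,2]]))
    return best,r.x.round(2),r.fun
E
python3 - <<'E'
from fit import *
o=bot.observe(); mc=cam("wrist")
R,p=Rt(o['position'],o['tool_rot'])
# cam in tool
Rct=mc['R']@R; tct=mc['R']@p+mc['t']
np.savez('hand.npz',R=Rct,t=tct); print(tct)
im=cv2.imread("pics/w15a.png")[:,:,::-1].copy(); print('now',fit(im,mc))
for name,pos,rpy in [("w11",[.5598,-.0485,.2050],[-3.1416,0,-.02]),("w9",[.5599,-.0486,.1704],[-3.141,0,-.02]),("w12",[.5595,-.0476,.2054],[-3.14,0,.751]),("w13",[.5591,-.0471,.2053],[-3.139,0,1.1])]:
    R,p=Rt(pos,rpy); m=dict(mc); m['R']=Rct@R.T; m['t']=tct-m['R']@p
    im=cv2.imread(f"pics/{name}.png")[:,:,::-1].copy(); print(name,fit(im,m))
E
```

```text
[0.00081316 0.05603418 0.09330606]
now ((np.float64(0.0), np.float64(-50.0)), array([-50.,   0.,   0.]), np.float64(0.0))
w11 ((np.float64(0.0), np.float64(-11.0)), array([-11.,   0.,   0.]), np.float64(0.0))
w9 ((np.float64(0.0), np.float64(-10.0)), array([-10.,   0.,   0.]), np.float64(0.0))
w12 ((np.float64(0.0), np.float64(20.0)), array([20.,  0.,  0.]), np.float64(0.0))
w13 ((np.float64(224897212656322.62), np.float64(-49.0)), array([-50.  ,  -2.67,   2.67]), np.float64(0.0))fit.py:16: RuntimeWarning: overflow encountered in scalar negative
  return -(k&big).sum()/(k|big).sum()
```

```bash
sed -i 's/return -(k&big).sum()\/(k|big).sum()/return -float((k\&big).sum())\/float((k|big).sum())/' fit.py
cat > ev.py <<'E'
from fit import *
mc=cam("wrist"); d=np.load('hand.npz'); Rct,tct=d['R'],d['t']
for name,pos,rpy in [("w9",[.5599,-.0486,.1704],[-3.141,0,-.02]),("w11",[.5598,-.0485,.2050],[-3.1416,0,-.02]),("w12",[.5595,-.0476,.2054],[-3.14,0,.751]),("w13",[.5591,-.0471,.2053],[-3.139,0,1.1]),("w15a",[.55877,-.0475,.2053],[-3.14044,.0008,1.27816])]:
    R,p=Rt(pos,rpy); m=dict(mc); m['R']=Rct@R.T; m['t']=tct-m['R']@p
    im=cv2.imread(f"pics/{name}.png")[:,:,::-1].copy(); print(name,fit(im,m))
E
python3 ev.py
```

```text
w9 ((-0.7532721780959839, np.float64(-36.0)), array([-36.65,  -0.46,   0.47]), np.float64(-0.7580904060076106))
w11 ((-0.7338010904941037, np.float64(-36.0)), array([-35.31,  -1.42,   0.08]), np.float64(-0.7398788651577941))
w12 ((-0.6876905182095299, np.float64(-18.0)), array([-19.03,  -1.12,   1.06]), np.float64(-0.7136094674556213))
w13 ((-0.6540569310834253, np.float64(3.0)), array([ 5.97, -1.8 , -3.39]), np.float64(-0.705132382892057))
w15a ((-0.6221531286436067, np.float64(5.0)), array([ 8.37, -2.17, -1.29]), np.float64(-0.6806849147923699))
```

```bash
sed -i 's/(h\[...,1\]>170)&(h\[...,2\]>90)/(h[...,1]>140)\&(h[...,2]>60)/; s/<6)/<9)/; s/>174)/>170)/' h.py; python3 ev.py
python3 - <<'E'
from fit import *
im=cv2.imread("pics/w15a.png")[:,:,::-1].copy(); o=red(im)
m=cam("wrist"); q=handle(.5595,-.0485,np.radians(10),m)
v=im.copy(); v[o>0]=[0,255,0]
cv2.polylines(v,[cv2.convexHull(np.round(q).astype(np.int32))],True,(255,255,0))
cv2.imwrite("pics/f1.png",cv2.resize(np.hstack([im[220:320,360:460],v[220:320,360:460]]),None,fx=4,fy=4,interpolation=cv2.INTER_NEAREST)[:,:,::-1])
E
```

```text
w9 ((-0.8091527962530322, np.float64(-36.0)), array([-29.1 ,  -4.85,  -3.86]), np.float64(-0.8269797725694642))
w11 ((-0.7992292627455936, np.float64(-37.0)), array([-39.58,   0.44,   2.66]), np.float64(-0.8070502499788154))
w12 ((-0.7652487188378992, np.float64(-18.0)), array([-19.31,  -1.41,   1.41]), np.float64(-0.8666476182701335))
w13 ((-0.7565651160123849, np.float64(3.0)), array([ 3.3 , -1.88, -0.53]), np.float64(-0.8694809434424222))
w15a ((-0.7351560446163669, np.float64(5.0)), array([ 7.75, -2.13, -0.8 ]), np.float64(-0.8618005162916438))
```

View pics/f1.png

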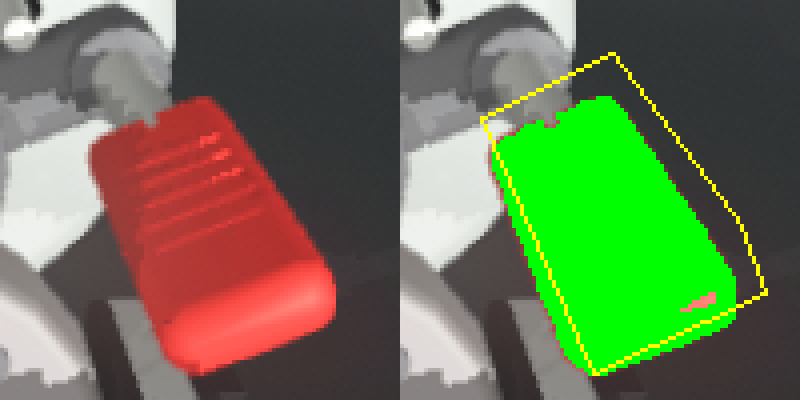

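```bash
python3 - <<'E'
from h import *
S=cam("scene")
im=bot.grab_frame("scene")
b=cv2.resize(im[235:275,315:375],None,fx=13,fy=13,interpolation=cv2.INTER_CUBIC); cv2.imwrite("pics/s16.png",b[:,:,::-1])
x,y=.5595,-.0485
# calibrate scene offset via open post px (358.3,261) 
base=proj(S,[x+.0435*np.cos(np.radians(-36)),y+.0435*np.sin(np.radians(-36)),.095])[0]
for az in (-36,4,8,10,12,14,16):
    a=np.radians(az); print(az,(proj(S,[x+.0435*np.cos(a),y+.0435*np.sin(a),.095])[0]-base).round(2))
a=cv2.imread("pics/s12.png")
E
```

```text
-36 [0. 0.]
4 [-5.73 -8.53]
8 [-6.76 -9.19]
10 [-7.3  -9.51]
12 [-7.85 -9.81]
14 [ -8.42 -10.09]
16 [ -9.01 -10.37]
```

View pics/s16.png

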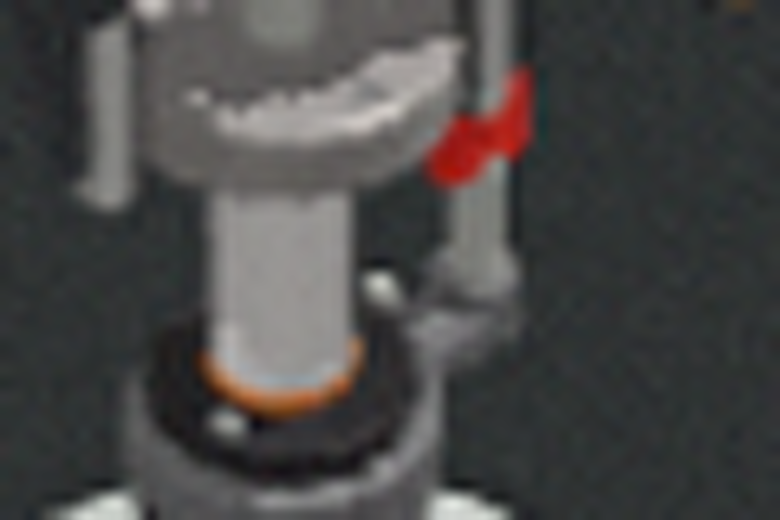

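```bash
python3 - <<'E'
from h import *
S,T,W=cam("scene"),cam("top"),cam("wrist")
X,e=tri([(S,np.array([344.2,256.9])),(W,np.array([365.5,228.2]))]); d=X[:2]-[.5595,-.0485]; print(X,e,np.hypot(*d),np.degrees(np.arctan2(d[1],d[0])))
for z in (.09,.1):
  p=onz(W,np.array([365.5,228.2]),z); d=p-[.5595,-.0485]; print(z,np.hypot(*d),np.degrees(np.arctan2(d[1],d[0])))
im=cv2.imread("pics/w15a.png"); cv2.imwrite("pics/w16.png",cv2.resize(im[200:270,320:420],None,fx=8,fy=8,interpolation=cv2.INTER_CUBIC))
im=bot.grab_frame("top"); cv2.imwrite("pics/t16.png",cv2.resize(im[200:260,310:390],None,fx=9,fy=9,interpolation=cv2.INTER_CUBIC)[:,:,::-1])
E
```

```text
[ 0.58952762 -0.03540298  0.07931706] 1.3990560613342495 0.03275957136566332 23.565179520517635
0.09 0.033942457476451623 29.84000675500577
0.1 0.03547162470291119 34.96902404420669
```

View pics/w16.png

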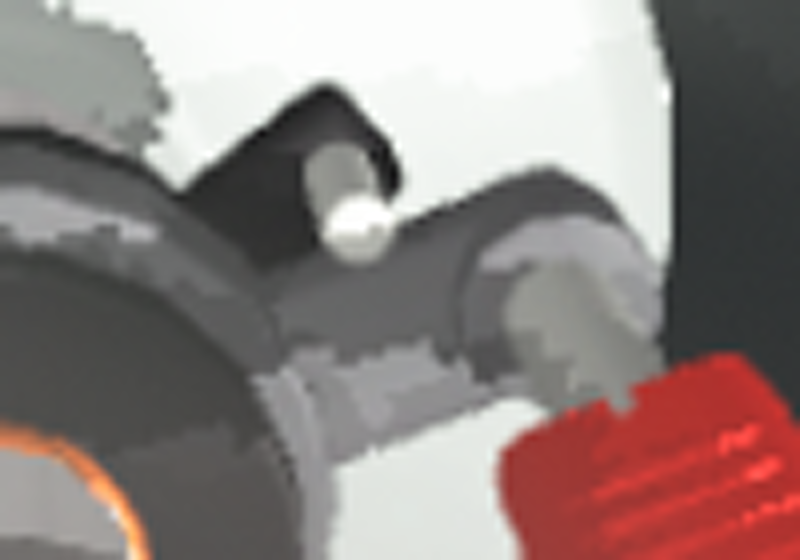

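The pin and handle moved together in the hand view during the small back-off, so the handle stayed put in the world. I back off a little more to confirm that the moment comes from the lever stop.

```bash
python3 -m crank '{"travel":[[0,0,0],[0,0,0],[0,0,0]],"rot":[[0,0,-1.5],[0,0,-1.5],[0,0,-1.5]]}'
python3 - <<'E'
from h import *
o=bot.observe(); print(o['position'],o['tool_rot'],o['force'],o['moment'],o['grip_width'])
im=bot.grab_frame("wrist"); cv2.imwrite("pics/w17a.png",im[:,:,::-1]);cv2.imwrite("pics/w17.png",cv2.resize(im[200:300,320:460],None,fx=5.7,fy=5.7,interpolation=cv2.INTER_CUBIC)[:,:,::-1])
E
```

```text
clock: 16.65
position: [0.5588, -0.0473, 0.2053]
tool_rot: [-3.14, 0.001, 1.253]
force: [-4.8, -2.1, -5.0]
grip_width: 0.0538
[ 0.55881574 -0.04730548  0.20531913] [-3.14046330e+00  8.30884687e-04  1.25283138e+00] [-4.83881917 -2.06233979 -5.04176828] [-0.64915757  1.06091324 -1.25527921] 0.05384726899170147
```

View pics/w17.png

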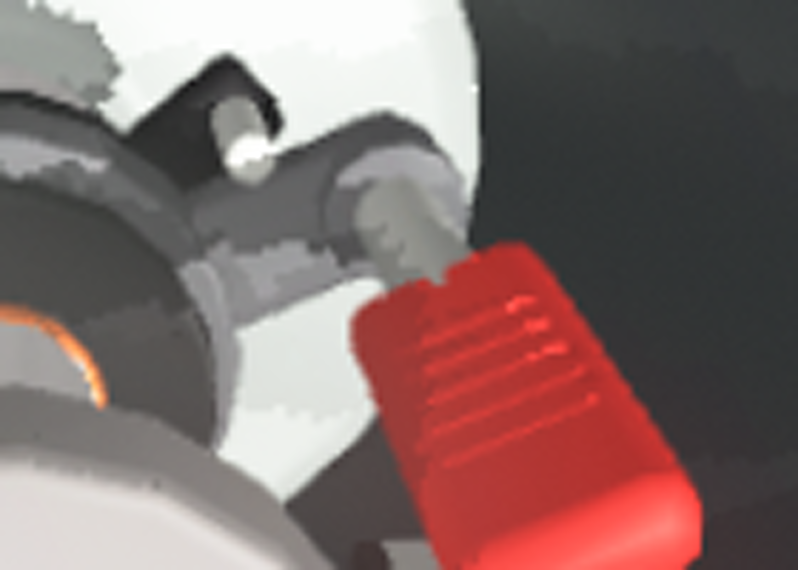

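The pin-to-handle relation is unchanged while the moment falls linearly (0.34 Nm/deg). The lever therefore sits against its stop and the finger is only over-pressing. I ease off to a light press.

```bash
python3 -m crank '{"travel":[[0.03,0,0],[0.03,0,0],[0.03,0,0],[0.03,0,0]],"rot":[[0,0,-1],[0,0,-2],[0,0,-2],[0,0,-2]]}'
python3 - <<'E'
from fit import *
o=bot.observe(); print(o['position'],o['tool_rot'],o['force'],o['moment'],o['grip_width'],o['qpos'])
m=cam("wrist");im=bot.grab_frame("wrist"); cv2.imwrite("pics/w18.png",cv2.resize(im[200:400,240:460],None,fx=3,fy=3,interpolation=cv2.INTER_CUBIC)[:,:,::-1])
print(fit(im,m))
# spindle tip relative to hand vs w9: slip
im=bot.grab_frame("scene"); cv2.imwrite("pics/s18.png",cv2.resize(im[225:285,300:380],None,fx=9.5,fy=9.5,interpolation=cv2.INTER_CUBIC)[:,:,::-1])
im=bot.grab_frame("top"); cv2.imwrite("pics/t18.png",im[:,:,::-1])
E
```

```text
clock: 17.1
position: [0.559, -0.0471, 0.2053]
tool_rot: [-3.14, 0.001, 1.219]
force: [-6.6, -2.0, -3.8]
grip_width: 0.0539
[ 0.55895722 -0.04708107  0.20528091] [-3.14000904e+00  9.72469184e-04  1.21895769e+00] [-6.59716186 -1.98234117 -3.75480692] [-0.38824576  1.34689067 -0.52564835] 0.05388177423634369 [-0.26502207  0.57659311  0.34243987  1.87107948 -0.2738105   0.74163186
 -0.12190972]
((-0.7410406811731315, np.float64(8.0)), array([10.97, -1.5 , -3.12]), np.float64(-0.8648884558390678))
```

View pics/w18.png

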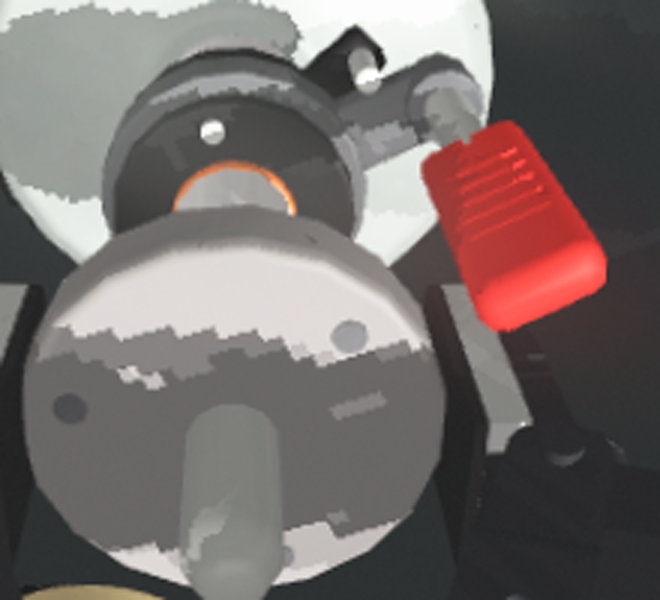

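View pics/s18.png

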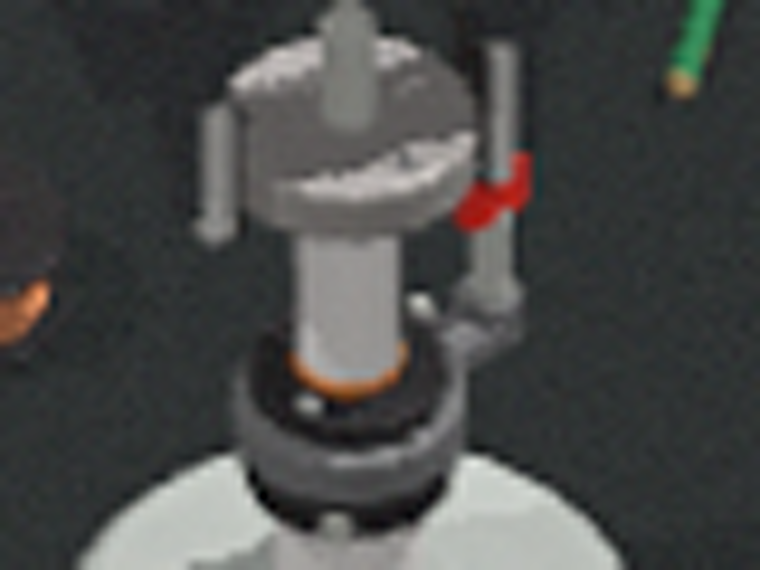

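View pics/t18.png

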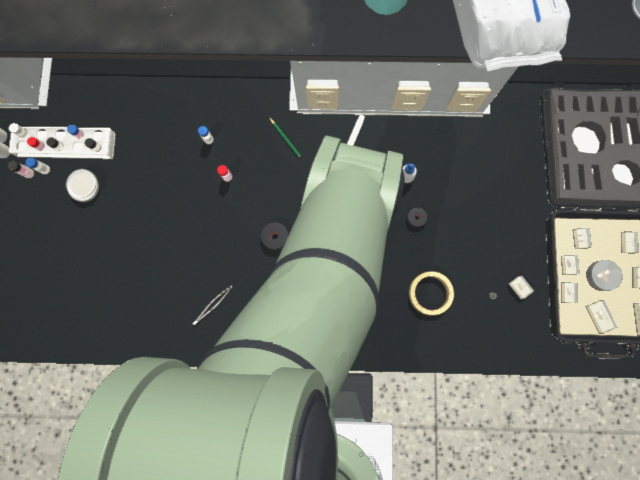

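```bash
python3 - <<'E'
from h import *
a=cv2.imread("pics/w9.png"); b=bot.grab_frame("wrist")[:,:,::-1].copy()
cv2.imwrite("pics/w19.png",b)
def gm(i):
    g=cv2.GaussianBlur(cv2.cvtColor(i,cv2.COLOR_BGR2GRAY).astype(np.float32),(0,0),1); return np.hypot(cv2.Sobel(g,5,1,0),cv2.Sobel(g,5,0,1))
f=lambda A,B,C:(A-C)/(2*(A-2*B+C))
for nm,(v0,v1,u0,u1) in dict(tip=(380,410,296,342),rimL=(290,350,246,275),rimR=(300,340,365,392)).items():
    t=gm(a)[v0:v1,u0:u1]; g=gm(b)[v0-12:v1+12,u0-12:u1+12]
    r=cv2.matchTemplate(g,t,cv2.TM_CCOEFF_NORMED); _,mx,_,(x,y)=cv2.minMaxLoc(r)
    print(nm,round(mx,3),x-12+f(*r[y,x-1:x+2]),y-12+f(*r[y-1:y+2,x]))
v=np.hstack([a[280:410,240:400],b[280:410,240:400]]); cv2.imwrite("pics/cmp.png",cv2.resize(v,None,fx=2.4,fy=2.4))
# scene prediction: orange ring lower edge front
S=cam("scene"); print(proj(S,[[.5595,-.0485,.145],[.5595,-.0485,.144]]))
E
```

```text
tip 0.416 0.2595657 -0.29161438
rimL 0.603 -0.5362414 0.33026293
rimR 0.406 -2.0368621 -9.608656
[[335.34171701 241.64836178]
 [335.3437518  242.03555525]]
```

View pics/cmp.png

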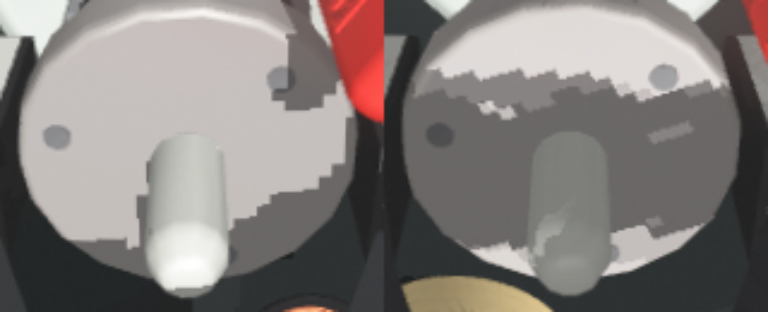

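The turntable hasn't slipped or turned in the grip, with the tip shift within 0.3 px. The leg is at about 34.8 mm with the whole orange ring showing, the lever is at its stop under a light press, and the spool is standing free. I hand in.

```bash
python3 - <<'E'
from workcell import bot
o=bot.observe(); print(o['clock'],o['position'],o['force'],o['grip_width'])
print(bot.job_done())
E
```

```text
17.3 [ 0.55894045 -0.04704226  0.20529669] [-7.13113283 -0.83482625 -4.31793278] 0.05354673043388723
the job is handed in; nothing more can be done
None
```

The job is handed in at 17.3 s on the robot's clock, with the arm still holding the turntable at the orange mark and the cam lever against its closed stop.

**What I did**
- **Spool:** I lifted it straight up off the spindle and stood it upright at about (0.559, 0.111) m, roughly 160 mm from the stand's axis. The other things on the worktop were left alone.
- **Turntable:** I gripped its rim with 50 N, raised it to the orange mark, and turned the hand about 71° net counter-clockwise so a finger swept the lever closed.

**What the last checks showed**
- **Leg height:** about 34.8 mm from the hand's travel, against 35 mm for the mark. The orange ring shows fully above the collar, and the turntable slipped no more than about 0.2 mm in the grip.
- **Lever at its stop:** the turning moment jumped to 1.9 Nm, and the handle did not move while I eased off to 0.5 Nm.
- **Lever angle (disagreed):** picture fits put the handle 45–48° from open, not the expected 50°. I trusted the force evidence, because the fits scattered by a few degrees.
- **Side force:** about 7 N remained on the hand at hand-in.

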